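# Joint the edge of a scraper blade with a file

## Robot

A 6-joint arm with a two-finger parallel gripper is mounted at the origin on the work surface. World frame = base frame: x ahead of the robot, y to its left, z up, the work surface at z = 0. Lengths are in m, angles in degrees, forces in N, time in s.
With the tool pointing down it reaches from about 0.25 to 0.725 m from the base axis. Payload 9.7 kg.
Tool frame: the origin (TCP) lies between the finger pads; the fingertips stand 11 mm ahead of it and the grasp point (between the pads) lies 8 mm behind it; z points along the fingers, y is the direction in which the jaws open and shut (so a half turn about z gives the same grasp; the last joint's range is limited). The gripper opens to 85 mm and grips with 20 to 120 N. Pads are 22 mm wide; open, the fingers measure 114 mm over their backs; the gripper's body (76 mm by 85 mm) begins 54 mm behind the grasp point. The pads swing forward as they close: fully open they stand 13 mm farther back than shut.
Start: joints at [-68.927, 4.979, 10.078, 95.1, 0, 90], TCP at [0.198, -0.513, 0.242] pointing down, gripper open.
Joint ranges: [-179.16, 179.16], [-48.56, 103.87], [-65.8, 70.77], [-126.05, 130.52], [-82.76, 87.17], [-180, 180]. Speed limits (degrees/s): [127.2, 127.2, 147.25, 180, 180, 180].

## Interface

Orientations are given as [roll, pitch, yaw] about the fixed x, y, z axes, in that order (R = Rz(yaw) Ry(pitch) Rx(roll)).
In Python, from workcell import bot gives the robot as it stands.
- The arm moves only by the tool play_rows, never from a script. Its argument "targets" is a list of rows, each an object of numbers: "fingers": the gripper command: -1 is shut, 1 is fully open, values between are in proportion; "x", "y", "z": the shift along the tool's x, y, z in m; "wx", "wy", "wz": the turn, a rotation vector about the tool's x, y, z in degrees. In form: [{"fingers": .., "x": .., "y": .., "z": .., "wx": .., "wy": .., "wz": ..}, ...]. A call has 1 to 20 rows; each row is the pose to reach, as a shift and turn from the pose commanded when the call began, along the tool's axes at that moment; what a row does not reach only later rows make up. A row lasts 1/12 s, in which the tool goes at most 41.7 mm and 7.16 degrees, less where a joint would pass 70% of its speed; a pose out of reach is approached as far as the arm can. A call with a gripper value outside its range is refused whole. The fingers move at their own pace and stop on an object; "grip_force" is the grip in N (left out, the last holds). Time passes only in rows, so rows that repeat a pose let the fingers close. It gives the time, the measured TCP pose, the force and the opening at its end, in the units of the state.
- bot.get_obs(): the state, without advancing time (a new reading comes with each control period).
- bot.camera(name): name is "side" or "top" or "wrist"; returns (picture, depth): 420x560x3 uint8, blue, green, red; 420x560 float32, m along the optical axis (not along the pixel's ray), 0 where there is no reading.
- bot.get_calibration(name): a dict with "fx", "fy", "cx", "cy" (pixels), "camera_from_world" (4x4, takes a point from world to camera coordinates). Camera axes: x right, y down, z forward; pixel columns grow to the right and rows downward; lengths in m; the calibration is good to about 2 mm. The wrist camera is an equidistant fisheye: a pixel r from the principal point sees the ray r / f radians off the axis. A picture is of the moment at which its call begins: read the wrist's pose just before it. get_calibration takes no time and is no camera call; for the wrist camera it gives the pose at the moment of the call.
- bot.job_done(): hands the job in, once; it reports no verdict.
Trained networks look in the newest picture that a camera, given by its name, has taken for a name from the list of things; names that differ only in an ending like _2 or _b are one class to them, and where a whole thing is asked for, a point or a joint stands for the part that bears it (a point fixed in the world has none). Each returns a list of dicts, best first, with "confidence" (0 to 1); they miss things now and then, are a little off and sometimes report something else, mostly with a low value. They report only what shows in the picture. A call takes as long as a camera call. They do not tell look-alikes from the thing itself.
- bot.look_for(query, camera): "extent" ([left, top, right, bottom] in pixels, round what is visible of it).
- bot.outline_of(query, camera): "region" (420x560 bool, what is visible of it) and "extent" ([left, top, right, bottom] in pixels, round what is visible of it).
- bot.place_of(query, camera): "point" ([row, column] in pixels: a listed point, or the origin of a listed thing).
The state is a dict: "time": time; "q": joint angles; "qd": joint speeds; "joint_efforts": joint torques, N m; "ee_pos": TCP position; "tcp_rot": TCP orientation; "wrist_force": force on the tool from outside, world axes, zero at the start; "torque": the same for the moment, N m; "opening": finger opening in m.
Only numpy, scipy, OpenCV 4.12 (cv2) and the standard library are available. Lean on these libraries where they do the work, as an engineer would, in place of code of your own. Each camera call takes 0.05 s, during which the arm holds its last target.

## Task

Take the file with the wooden block grip out of its tray and joint the top edge of the steel scraper blade that stands loose in the slotted block: three long strokes of about 12 cm along the edge, toe first towards the closed end of the slot, working from the front half of the file to its rear half, keeping it flat and pressed on with a steady 10 N or so all the way, and lifting the whole file clear of the edge on each return so that the blade is never dragged back in its slot. Touch the blade with nothing but the file. Then lay the file down gently in its own lane of the tray again, with the blade still home in its slot and the other things on the bench left where they are.

Things in the scene. Friction and masses are not known exactly. Their poses are not given: they have to be found in the camera images.
- block: holding block let 0 to 6 mm into the bench, fixed: plywood foot 240 x 120 mm, on it a beech block 175 x 62 mm, top 52 mm above the origin, with an upright slot 5 mm wide along its middle, open at the near end (-x), closed at the far end (+x). Origin under the middle of the seated blade, 0 to 6 mm below the bench top; x along the slot to the closed end (the forward direction of the strokes), z up.
- blade_edge (a point): middle of the top edge of the scraper blade: a loose steel plate 150 mm long (its x, along the slot), 3 mm thick, 60 mm high, 0.2 kg, upright in the slot, its far end against the closed end. The edge is 80 mm above the block's origin, 28 mm proud of the block. It stands on a cork strip that gives only about 0.5 mm under 20 N; over 25 N bruises it, under 5 N the file skates.
- file_grip (a point): middle of the file's grip, the place to take it: 28 mm above the file's flat underside, half-way along it; x axis along the file to its toe, z up. The grip is a dark hardwood block 120 mm long, 26 mm wide, top 48 mm above the underside (a small horn at its rear rises to 61 mm), with two flat long sides: take them across the width (y), from above.
- file_toe (a point): middle of the front end (toe) of the file, on its flat underside, 100 mm ahead (+x) of file_grip and 28 mm below it. The toe sticks out bare 52 mm beyond the wooden grip.
- file_heel (a point): middle of the rear end (heel) of the file, on its flat underside, 100 mm behind (-x) file_grip and 28 mm below it
- blade: the same blade; origin under the middle of its lower edge, 60 mm below blade_edge. It is not clamped: the file's teeth bite on it (friction about 0.9) while it slides easily in the waxed slot (about 0.25), so forward strokes push it home against the closed end, and a file dragged back in contact pulls it out towards the open end.
- file: the file: flat steel 200 x 30 x 6 mm with the wooden grip on top, about 0.36 kg; origin at the middle of its flat underside, 28 mm below file_grip, x towards the toe. It starts flat in its own lane of the tray.
- tray: the file tray, fixed to the bench: cork-lined floor 6 mm thick, outside 252 x 158 mm, rims and one middle divider (along x) 5 mm wide, tops 16 mm above the bench. Origin on the bench under its centre. The file's own lane is on the +y side: inside 242 mm along x, 71.5 mm along y, centre 38 mm from the origin in +y (the rasp lies in the -y lane). There file_grip is 34 mm above the bench.
- rasp: the half-round rasp in the tray's other lane, 212 mm long, 22 mm wide, 16 mm high; origin under it where blade meets handle
- chisel: a wood chisel, 260 mm long, 26 mm wide, 23 mm high, lying between tray and block; origin under the neck
- plane: a metal hand plane, 240 x 60 mm, 95 mm high; origin under the middle of its sole
- mallet: a wooden mallet, 305 mm long, head 130 mm wide and 55 mm high; origin under its handle
- glue: a white glue bottle, 64 mm across, 170 mm high; origin under its centre
- wax_tin: a flat round tin, 72 mm across, 26 mm high; origin under its centre
- square: a try square lying flat, blade 170 x 30 mm along its x, stock 120 mm along its y, 18 mm high; origin on the bench below the blade, 60 mm from the stock
- gauge: a marking gauge, stem 200 mm, 67 mm high; origin under the middle of the stem
There are look-alikes about, which are no part of the job. Leave any purple look-alike of the file alone. Of the things that look like the blade, the larger one is meant.

How it is judged:
By the outcome, as a careful person would: the job done as asked, in the order asked, and still so for the second after the job is handed in, with the robot touching nothing.
It also fails if it takes over 72 s, if anything falls off the work surface, if the arm or the gripper's body presses on something with over 40 N, if the wrist force passes 120 N, or if a joint passes its speed limit or range.

## Working session

There is one attempt and no reset: what is moved stays moved. The work goes in short steps, Python scripts to look and compute and a tool call to move; the robot and the scene stay as the last step left them, time stands still between calls to the robot, and variables do not carry over. Pictures are saved under pics/ and viewed, and the job is handed in when it is done.

Besides the shell and the picture viewer there is one more tool, called after "Call:" by a JSON object that holds its "fn" and its "kwargs", one argument or row to a line. play_rows: Moves the arm, as the interface text tells. Its arguments: {"type":"object","properties":{"targets":{"type":"array","items":{"type":"object","properties":{"fingers":{"type":"number"},"x":{"type":"number"},"y":{"type":"number"},"z":{"type":"number"},"wx":{"type":"number"},"wy":{"type":"number"},"wz":{"type":"number"}}}},"grip_force":{"type":"number"}},"required":["targets"]}

```bash
mkdir -p pics; ls
python3 - <<'E'
from workcell import bot
import cv2
o=bot.get_obs();print(o)
for n in ("top","side","wrist"):
    p,d=bot.camera(n);cv2.imwrite(f"pics/{n}0.png",p)
    c=bot.get_calibration(n);print(n,c)
    if n!="wrist":
      for q in ("file_grip","blade_edge","file","block","tray","file_toe","file_heel"):
        print(n,q,[(round(r["confidence"],2),[round(float(v)) for v in r["point"]]) for r in bot.place_of(q,n)])
E
```

```text
pics
{'time': 0.0, 'q': array([-6.89276602e+01,  5.01215223e+00,  1.00327695e+01,  9.51003307e+01,
        2.10736356e-04,  9.00008089e+01]), 'qd': array([-0.03256616,  0.04850904, -0.12506736,  0.09681717, -0.03770788,
       -0.06382359]), 'joint_efforts': array([ 1.61519069e-04, -5.20383990e+01,  4.64807618e+01,  1.61581003e-02,
        6.52656195e-05,  4.57762170e-06]), 'ee_pos': array([ 0.19766917, -0.51300608,  0.24155789]), 'tcp_rot': array([-1.79920287e+02, -2.09610825e-04,  2.10715307e+01]), 'wrist_force': array([ 0.05486869,  0.46334938, -0.157764  ]), 'torque': array([ 0.01258658,  0.02756752, -0.00965364]), 'opening': 0.08561579479448472}
top {'fx': 384.833523691092, 'fy': 384.833523691092, 'cx': 273.5603892740981, 'cy': 210.33182787762047, 'camera_from_world': array([[ 0.01912195, -0.99979923,  0.00598839, -0.05470514],
       [-0.993981  , -0.0196562 , -0.10777476,  0.54237915],
       [ 0.10787083, -0.00389148, -0.9941573 ,  1.22968019],
       [ 0.        ,  0.        ,  0.        ,  1.        ]])}
top file_grip [(0.9, [222, 304]), (0.71, [263, 390]), (0.67, [295, 179
[... 1061 characters left out ...]
312]), (0.64, [193, 270])]
side tray [(0.75, [254, 264]), (0.46, [171, 252])]
side file_toe [(0.9, [194, 221]), (0.85, [308, 260]), (0.78, [235, 290])]
side file_heel [(0.8, [308, 191]), (0.74, [248, 234]), (0.68, [183, 178])]
wrist {'fx': 325.19226210127806, 'fy': 325.19226210127806, 'cx': 281.43913052339946, 'cy': 215.37059976739673, 'camera_from_world': array([[ 3.59450891e-01, -9.33163999e-01,  9.36534425e-05,
        -5.50237598e-01],
       [-8.93425635e-01, -3.44114859e-01,  2.88748330e-01,
        -3.88809786e-02],
       [-2.69417319e-01, -1.03874517e-01, -9.57405031e-01,
         3.79271160e-01],
       [ 0.00000000e+00,  0.00000000e+00,  0.00000000e+00,
         1.00000000e+00]])}
```

View pics/top0.png

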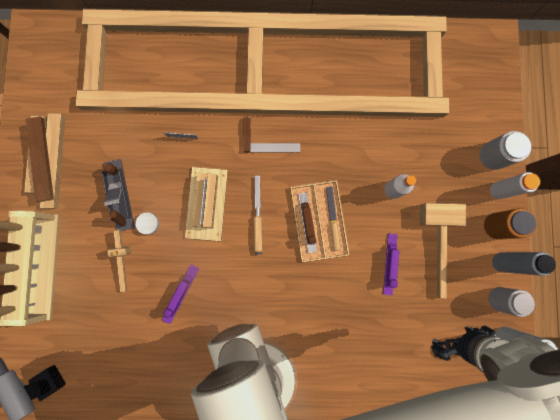

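View pics/side0.png

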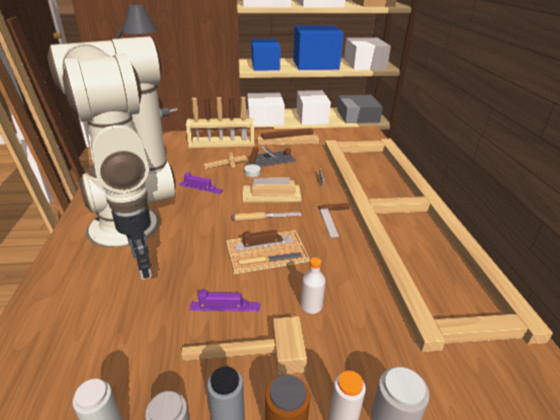

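View pics/wrist0.png

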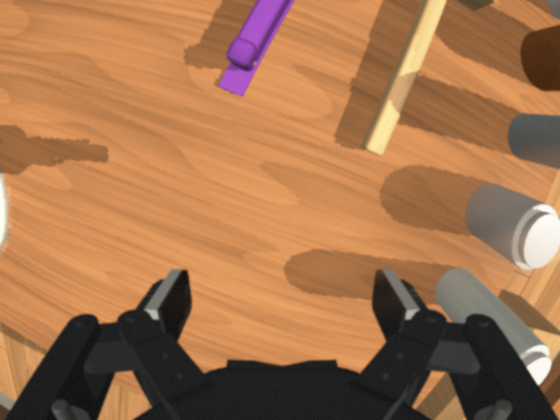

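The top picture shows the brown-gripped file in the tray at (col 307, row 222). The purple look-alikes are at (391, 263) and (181, 294). The blade stands in the block at (206, 202), and a small blade-like plate lies at (181, 135). Next I measure the real ones.

```bash
cat > h.py <<'E'
from workcell import bot
import numpy as np, cv2
from scipy.spatial.transform import Rotation as R
def w(cal,u,v,d,fish=False):
    u=np.asarray(u,float);v=np.asarray(v,float);d=np.asarray(d,float)
    x=(u-cal['cx'])/cal['fx'];y=(v-cal['cy'])/cal['fy']
    if fish:
        r=np.hypot(x,y);k=np.where(r>1e-9,np.tan(r)/np.maximum(r,1e-9),1);x=x*k;y=y*k
    P=np.stack([x*d,y*d,d],-1)
    T=np.linalg.inv(cal['camera_from_world']);return P@T[:3,:3].T+T[:3,3]
def cloud(cal,d,fish=False):
    v,u=np.mgrid[:d.shape[0],:d.shape[1]];return w(cal,u,v,d,fish)
def proj(cal,p,fish=False):
    q=cal['camera_from_world'];c=q[:3,:3]@p+q[:3,3]
    x,y=c[0]/c[2],c[1]/c[2]
    if fish:
        r=np.hypot(x,y);k=np.arctan(r)/max(r,1e-9);x*=k;y*=k
    return cal['fx']*x+cal['cx'],cal['fy']*y+cal['cy']
def onplane(cal,u,v,z,fish=False):
    a=w(cal,u,v,1.,fish);T=np.linalg.inv(cal['camera_from_world']);o=T[:3,3]
    return o+(a-o)*(z-o[2])/(a[2]-o[2])
E
python3 - <<'E'
from h import *
p,d=bot.camera("top");c=bot.get_calibration("top");P=cloud(c,d)
np.save("top_P.npy",P);cv2.imwrite("pics/top_c.png",cv2.resize(p[150:270,170:370],None,fx=4,fy=4,interpolation=cv2.INTER_CUBIC))
for u,v in ((307,222),(205,200),(200,230),(391,263),(181,294)): print(u,v,P[v,u])
for q,z in (("file_grip",.034),("file_toe",.006),("file_heel",.006),("blade_edge",.077),("block",0.),("tray",0.),("chisel",0.)):
    print(q,[(round(r["confidence"],2),np.round(onplane(c,r["point"][1],r["point"][0],z),3)) for r in bot.place_of(q,"top")])
E
```

```text
307 222 [ 0.50525556 -0.15172396  0.05400689]
205 200 [0.5703817  0.17777214 0.04895984]
200 230 [0.4751289  0.19646945 0.01441293]
391 263 [ 0.3801296  -0.42149623  0.04622255]
181 294 [0.27133134 0.24113144 0.05137833]
file_grip [(0.85, array([ 0.383, -0.42 ,  0.034])), (0.78, array([ 0.504, -0.172,  0.034])), (0.72, array([0.276, 0.249, 0.034])), (0.41, array([ 0.528, -0.218,  0.034]))]
file_toe [(0.96, array([ 0.479, -0.434,  0.006])), (0.75, array([ 0.603, -0.151,  0.006])), (0.65, array([0.354, 0.207, 0.006]))]
file_heel [(0.9, array([ 0.284, -0.417,  0.006])), (0.82, array([0.182, 0.296, 0.006])), (0.68, array([ 0.405, -0.166,  0.006]))]
blade_edge [(0.71, array([0.564, 0.187, 0.077])), (0.44, array([0.772, 0.28 , 0.077]))]
block [(0.9, array([0.561, 0.179, 0.   ])), (0.6, array([ 0.503, -0.153,  0.   ]))]
tray [(0.68, array([ 0.506, -0.199,  0.   ]))]
chisel [(0.72, array([0.522, 0.014, 0.   ]))]
```

View pics/top_c.png

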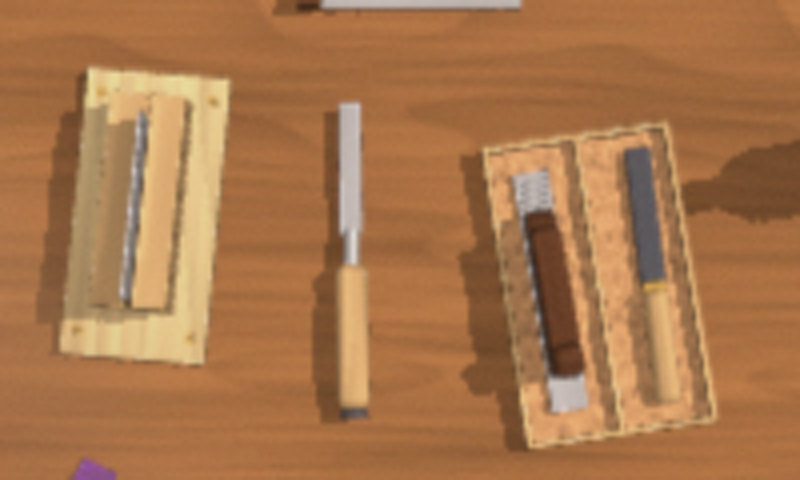

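```bash
cat >> h.py <<'E'
def delta(pos,rpy,frm=None):
    "shift along tool axes and rotvec from the measured pose (or frm=(pos,rpy))"
    o=bot.get_obs(); p0,r0=(o['ee_pos'],o['tcp_rot']) if frm is None else frm
    A=R.from_euler('xyz',r0,degrees=True);B=R.from_euler('xyz',rpy,degrees=True)
    return np.round(A.inv().apply(np.array(pos)-p0),4),np.round((A.inv()*B).as_rotvec(degrees=True),2)
E
python3 - <<'E'
from h import *
c=bot.get_calibration("wrist");T=np.linalg.inv(c['camera_from_world']);o=bot.get_obs()
A=R.from_euler('xyz',o['tcp_rot'],degrees=True)
print("cam in tool",A.inv().apply(T[:3,3]-o['ee_pos']),A.inv().apply(T[:3,2]), o['time'])
print(delta([.42,-.15,.26],[180,0,8.5]))
E
```

```text
cam in tool [ 0.07222378  0.00021432 -0.13210467] [-2.88715241e-01  4.37087344e-05  9.57415013e-01] 1.25
(array([ 0.338 , -0.259 , -0.0177]), array([-0.  ,  0.  , 12.57]))
```

Run:
```python
from h import *
print(delta([.47,-.155,.26],[180,0,8.5]))
```

```text
(array([ 0.3828, -0.2364, -0.0177]), array([-0.  ,  0.  , 12.57]))
```

Call:
{"fn": "play_rows", "kwargs": {
  "targets": [
    {"fingers": 1, "x": 0.03, "y": -0.02, "z": -0.005, "wz": 2},
    {"fingers": 1, "x": 0.065, "y": -0.04, "z": -0.01, "wz": 4},
    {"fingers": 1, "x": 0.1, "y": -0.06, "z": -0.018, "wz": 6},
    {"fingers": 1, "x": 0.135, "y": -0.08, "z": -0.018, "wz": 8},
    {"fingers": 1, "x": 0.17, "y": -0.104, "z": -0.018, "wz": 10},
    {"fingers": 1, "x": 0.205, "y": -0.125, "z": -0.018, "wz": 12},
    {"fingers": 1, "x": 0.24, "y": -0.148, "z": -0.018, "wz": 12.6},
    {"fingers": 1, "x": 0.275, "y": -0.17, "z": -0.018, "wz": 12.6},
    {"fingers": 1, "x": 0.31, "y": -0.19, "z": -0.018, "wz": 12.6},
    {"fingers": 1, "x": 0.345, "y": -0.212, "z": -0.018, "wz": 12.6},
    {"fingers": 1, "x": 0.37, "y": -0.228, "z": -0.018, "wz": 12.6},
    {"fingers": 1, "x": 0.383, "y": -0.236, "z": -0.018, "wz": 12.6},
    {"fingers": 0.3, "x": 0.383, "y": -0.236, "z": -0.018, "wz": 12.6},
    {"fingers": 0.3, "x": 0.383, "y": -0.236, "z": -0.018, "wz": 12.6},
    {"fingers": 0.3, "x": 0.383, "y": -0.236, "z": -0.018, "wz": 12.6},
    {"fingers": 0.3, "x": 0.383, "y": -0.236, "z": -0.018, "wz": 12.6}
  ]
}}

```text
$.targets[0]: bad value
```

Run:
```python
from h import *
o=bot.get_obs();print(o['time'],o['ee_pos'],o['tcp_rot'],o['opening'],o['wrist_force'])
c=bot.get_calibration("wrist");p,d=bot.camera("wrist")
cv2.imwrite("pics/w1.png",p);P=cloud(c,d,True);np.savez("w1.npz",P=P,p=p,d=d)
for q,z in (("file_grip",.034),("file_toe",.006),("file_heel",.006)):
    print(q,[(round(r["confidence"],2),np.round(r["point"]),np.round(onplane(c,r["point"][1],r["point"][0],z,True),3)) for r in bot.place_of(q,"wrist")])
```

```text
1.25 [ 0.19775366 -0.51321592  0.2422794 ] [-1.79999576e+02  1.98489701e-03  2.10724562e+01] 0.0853290629295238 [ 0.19916446 -0.14873057 -1.07162916]
file_grip [(0.63, array([ 10., 268.]), array([ 0.372, -0.431,  0.034]))]
file_toe []
file_heel [(0.82, array([ 90., 229.]), array([ 0.277, -0.42 ,  0.006]))]
```

View pics/w1.png

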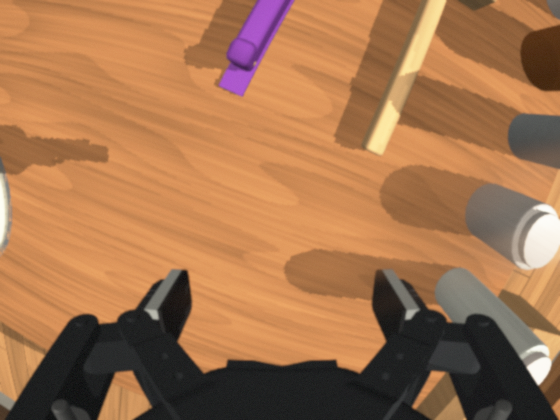

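The call was refused and nothing moved. Every field is probably required, so I'll give all of them.

Call:
{"fn": "play_rows", "kwargs": {
  "targets": [
    {"fingers": 1, "x": 0.03, "y": -0.02, "z": -0.005, "wx": 0, "wy": 0, "wz": 2},
    {"fingers": 1, "x": 0.065, "y": -0.04, "z": -0.01, "wx": 0, "wy": 0, "wz": 4},
    {"fingers": 1, "x": 0.1, "y": -0.06, "z": -0.018, "wx": 0, "wy": 0, "wz": 6},
    {"fingers": 1, "x": 0.135, "y": -0.08, "z": -0.018, "wx": 0, "wy": 0, "wz": 8},
    {"fingers": 1, "x": 0.17, "y": -0.104, "z": -0.018, "wx": 0, "wy": 0, "wz": 10},
    {"fingers": 1, "x": 0.205, "y": -0.125, "z": -0.018, "wx": 0, "wy": 0, "wz": 12},
    {"fingers": 1, "x": 0.24, "y": -0.148, "z": -0.018, "wx": 0, "wy": 0, "wz": 12.6},
    {"fingers": 1, "x": 0.275, "y": -0.17, "z": -0.018, "wx": 0, "wy": 0, "wz": 12.6},
    {"fingers": 0.3, "x": 0.31, "y": -0.19, "z": -0.018, "wx": 0, "wy": 0, "wz": 12.6},
    {"fingers": 0.3, "x": 0.345, "y": -0.212, "z": -0.018, "wx": 0, "wy": 0, "wz": 12.6},
    {"fingers": 0.3, "x": 0.37, "y": -0.228, "z": -0.018, "wx": 0, "wy": 0, "wz": 12.6},
    {"fingers": 0.3, "x": 0.383, "y": -0.236, "z": -0.018, "wx": 0, "wy": 0, "wz": 12.6},
    {"fingers": 0.3, "x": 0.383, "y": -0.236, "z": -0.018, "wx": 0, "wy": 0, "wz": 12.6},
    {"fingers": 0.3, "x": 0.383, "y": -0.236, "z": -0.018, "wx": 0, "wy": 0, "wz": 12.6},
    {"fingers": 0.3, "x": 0.383, "y": -0.236, "z": -0.018, "wx": 0, "wy": 0, "wz": 12.6}
  ],
  "grip_force": 60
}}

```text
time: 2.7
ee_pos: [0.47, -0.1557, 0.2603]
tcp_rot: [180.0, 0.0, 8.5]
wrist_force: [0.6, 0.4, 0.0]
opening: 0.0554
```

Run:
```python
from h import *
o=bot.get_obs();print(o['time'],o['ee_pos'],o['tcp_rot'],o['opening'],o['wrist_force'])
c=bot.get_calibration("wrist");p,d=bot.camera("wrist")
cv2.imwrite("pics/w2.png",p);P=cloud(c,d,True);np.savez("w2.npz",P=P,p=p,d=d)
for q,z in (("file_grip",.034),("file_toe",.006),("file_heel",.006)):
    print(q,[(round(r["confidence"],2),np.round(r["point"]),np.round(onplane(c,r["point"][1],r["point"][0],z,True),3)) for r in bot.place_of(q,"wrist")])
```

```text
2.7 [ 0.46995919 -0.15571387  0.26032683] [1.79990998e+02 1.08578432e-02 8.46750709e+00] 0.05539696292864845 [0.5817673  0.41699303 0.03534501]
file_grip [(0.85, array([276.,  19.]), array([0.269, 0.249, 0.034])), (0.68, array([283., 459.]), array([ 0.373, -0.423,  0.034])), (0.65, array([152., 282.]), array([ 0.506, -0.151,  0.034]))]
file_toe [(0.96, array([212., 482.]), array([ 0.474, -0.443,  0.006])), (0.59, array([ 67., 284.]), array([ 0.605, -0.139,  0.006]))]
file_heel [(0.94, array([229., 291.]), array([ 0.411, -0.177,  0.006])), (0.92, array([306.,  22.]), array([0.18 , 0.289, 0.006]))]
```

View pics/w2.png

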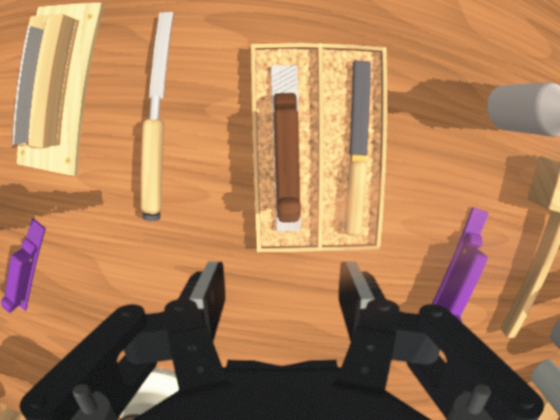

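The wrist view shows the brown file in the tray's left lane at (287, 150), with its toe up at (284, 67) and its heel at (289, 228). The rasp is in the right lane. Next I fit the grip from depth.

Run:
```python
from h import *
z=np.load("w2.npz");P=z['P'];p=z['p']
m=np.zeros(P.shape[:2],bool);m[80:235,255:320]=1
g=m&(P[...,2]>.042)&(P[...,2]<.075)
print(g.sum(), np.percentile(P[g][:,2],[5,50,95]))
pts=P[g][:,:2];r=cv2.minAreaRect((pts*1000).astype(np.float32));print("grip top rect mm",r)
mean=pts.mean(0);u,s,vt=np.linalg.svd(pts-mean);ax=vt[0]*np.sign(vt[0][0]);print("pca yaw",np.degrees(np.arctan2(ax[1],ax[0])),mean)
# whole grip by colour (dark brown)
hsv=cv2.cvtColor(p,cv2.COLOR_BGR2HSV)
steel=m.copy();steel[:]=0;steel[55:240,265:305]=1
s=steel&(hsv[...,1]<60)&(hsv[...,2]>110)
for a,b in ((55,100),(215,240)):
    q=s.copy();q[:a]=0;q[b:]=0
    pp=P[q];print("steel",q.sum(),np.median(pp[:,2]),cv2.minAreaRect((pp[:,:2]*1000).astype(np.float32)))
# bench and rim heights
print("bench z",np.median(P[300:305,250:300,2]) , np.median(P[100:200,210:240,2]),"cork",np.median(P[100:220,305:314,2]))
print("rim z", [ [np.round(P[v,u],4) for u in range(252,262)] for v in (150,)])
# tray rim cloud rect
t=np.zeros_like(m);t[35:262,240:400]=1
t&=(P[...,2]>.012)&(P[...,2]<.019)
n,l,st,_=cv2.connectedComponentsWithStats(t.astype(np.uint8));k=1+np.argmax(st[1:,4]);
print(st[k],cv2.minAreaRect((P[l==k][:,:2]*1000).astype(np.float32)))
# slices along file axis: grip width across
yw=np.radians(8.5);e=np.array([np.cos(yw),np.sin(yw)]);nrm=np.array([-e[1],e[0]])
a=pts@e;b=pts@nrm
for lo in np.arange(a.min(),a.max(),.015):
    k=(a>=lo)&(a<lo+.015);print(round(lo,3),np.round(np.percentile(b[k],[2,98])*1000,1),round(np.median(P[g][k][:,2]),4))
```

```text
2775 [0.05120945 0.05440131 0.06548531]
grip top rect mm ((495.3416442871094, -158.61395263671875), (121.20100402832031, 26.552688598632812), 10.308334350585938)
pca yaw 10.288618043454052 [ 0.4967168  -0.15807358]
steel 754 0.012582674398400662 ((574.6988525390625, -143.73992919921875), (65.99677276611328, 29.922317504882812), 9.083016395568848)
steel 220 0.012566143509772143 ((476.44366455078125, -163.7992401123047), (134.13763427734375, 27.281448364257812), 8.22806167602539)
bench z 0.00042507285641929515 0.0004712390913341469 cork 0.00683001974161726
rim z [[array([ 0.5009, -0.1159,  0.0018]), array([ 0.5025, -0.1181,  0.0157]), array([ 0.5027, -0.1193,  0.0158]), array([ 0.5029, -0.1204,  0.016 ]), array([ 0.503 , -0.1216,  0.0164]), array([ 0.5025, -0.1224,  0.0097]), array([ 0.5025, -0.1234,  0.0077]), array([ 0.5027, -0.1246,  0.0078]), array([ 0.5028, -0.1257,  0.0072]), array([ 0.503 , -0.127 ,  0.0081])]]
[ 251   43  136  209 3909] ((514.2304077148438, -195.91464233398438), (253.3311309814453, 158.8639373779297), 9.517675399780273)
0.406 [-243.8 -219.3] 0.0635
0.421 [-242.9 -218.1] 0.0618
0.436 [-242.8 -218.2] 0.0541
0.451 [-242.6 -217.2] 0.0541
0.466 [-242.5 -217.3] 0.0541
0.481 [-242.5 -216.3] 0.0541
0.496 [-241.2 -216.3] 0.0542
0.511 [-240.1 -215.6] 0.0539
0.526 [-235.7 -220.8] 0.05
```

Run:
```python
from h import *
print(delta([.53,.18,.26],[180,0,-4.5]))
```

```text
(array([ 0.1085, -0.3238,  0.0004]), array([ 1.000e-02, -1.000e-02,  1.288e+01]))
```

Call:
{"fn": "play_rows", "kwargs": {
  "targets": [
    {"fingers": 0.08, "x": 0.008, "y": -0.025, "z": 0, "wx": 0, "wy": 0, "wz": 1},
    {"fingers": 0.08, "x": 0.02, "y": -0.06, "z": 0, "wx": 0, "wy": 0, "wz": 2.5},
    {"fingers": 0.08, "x": 0.032, "y": -0.096, "z": 0, "wx": 0, "wy": 0, "wz": 4},
    {"fingers": 0.08, "x": 0.044, "y": -0.132, "z": 0, "wx": 0, "wy": 0, "wz": 5.5},
    {"fingers": 0.08, "x": 0.056, "y": -0.168, "z": 0, "wx": 0, "wy": 0, "wz": 7},
    {"fingers": 0.08, "x": 0.068, "y": -0.204, "z": 0, "wx": 0, "wy": 0, "wz": 8.5},
    {"fingers": 0.08, "x": 0.08, "y": -0.24, "z": 0, "wx": 0, "wy": 0, "wz": 10},
    {"fingers": 0.08, "x": 0.092, "y": -0.276, "z": 0, "wx": 0, "wy": 0, "wz": 11.5},
    {"fingers": 0.08, "x": 0.102, "y": -0.305, "z": 0, "wx": 0, "wy": 0, "wz": 12.5},
    {"fingers": 0.08, "x": 0.108, "y": -0.324, "z": 0, "wx": 0, "wy": 0, "wz": 13},
    {"fingers": 0.08, "x": 0.108, "y": -0.324, "z": 0, "wx": 0, "wy": 0, "wz": 13},
    {"fingers": 0.08, "x": 0.108, "y": -0.324, "z": 0, "wx": 0, "wy": 0, "wz": 13},
    {"fingers": 0.08, "x": 0.108, "y": -0.324, "z": 0, "wx": 0, "wy": 0, "wz": 13}
  ]
}}

```text
time: 3.98
ee_pos: [0.5241, -0.0018, 0.2604]
tcp_rot: [-178.2, 0.1, -1.1]
wrist_force: [0.5, -0.4, -0.5]
opening: 0.0464
```

Run:
```python
from h import *
o=bot.get_obs();print(o['time'],o['ee_pos'],o['tcp_rot'],o['opening'])
c=bot.get_calibration("wrist");p,d=bot.camera("wrist")
cv2.imwrite("pics/w3.png",p);P=cloud(c,d,True);np.savez("w3.npz",P=P,p=p,d=d)
for q,z in (("blade_edge",.077),("block",.0),("blade",.02)):
    print(q,[(round(r["confidence"],2),np.round(r["point"]),np.round(onplane(c,r["point"][1],r["point"][0],z,True),3)) for r in bot.place_of(q,"wrist")])
```

```text
3.9833 [ 0.52407806 -0.00182363  0.2603897 ] [-1.78204759e+02  5.04244880e-02 -1.08499064e+00] 0.04644710747920392
blade_edge [(0.84, array([159., 114.]), array([0.566, 0.184, 0.077]))]
block [(0.75, array([156., 146.]), array([0.561, 0.181, 0.   ])), (0.65, array([199., 415.]), array([ 0.498, -0.167,  0.   ]))]
blade [(0.65, array([ 0., 87.]), array([0.786, 0.259, 0.02 ])), (0.59, array([151., 139.]), array([0.569, 0.181, 0.02 ]))]
```

View pics/w3.png

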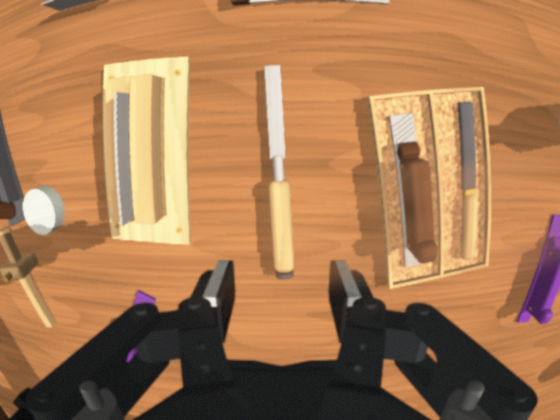

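Run:
```python
from h import *
o=bot.get_obs();print(o['time'],np.round(o['q'],2),np.round(o['qd'],1),o['ee_pos'],o['tcp_rot'])
```

```text
4.1833 [ -1.03   1.87   8.83  97.01   1.81 179.94] [ 0.3 -0.   0.1 -0.1  0.1  0.1] [ 0.52404406 -0.00074394  0.26036013] [-1.78193859e+02  5.04978866e-02 -9.68641843e-01]
```

The half-turn convention put q6 at its limit (180), so the move stopped short. I'll turn the tool by a half turn and grasp with tool x along the file's -x.

Call:
{"fn": "play_rows", "kwargs": {
  "targets": [
    {"fingers": 0.08, "x": 0, "y": 0, "z": 0, "wx": 0, "wy": 0, "wz": -5},
    {"fingers": 0.08, "x": 0, "y": 0, "z": 0, "wx": 0, "wy": 0, "wz": -12},
    {"fingers": 0.08, "x": 0, "y": 0, "z": 0, "wx": 0, "wy": 0, "wz": -19},
    {"fingers": 0.08, "x": 0, "y": 0, "z": 0, "wx": 0, "wy": 0, "wz": -26},
    {"fingers": 0.08, "x": 0, "y": 0, "z": 0, "wx": 0, "wy": 0, "wz": -33},
    {"fingers": 0.08, "x": 0, "y": 0, "z": 0, "wx": 0, "wy": 0, "wz": -40},
    {"fingers": 0.08, "x": 0, "y": 0, "z": 0, "wx": 0, "wy": 0, "wz": -47},
    {"fingers": 0.08, "x": 0, "y": 0, "z": 0, "wx": 0, "wy": 0, "wz": -54},
    {"fingers": 0.08, "x": 0, "y": 0, "z": 0, "wx": 0, "wy": 0, "wz": -61},
    {"fingers": 0.08, "x": 0, "y": 0, "z": 0, "wx": 0, "wy": 0, "wz": -68},
    {"fingers": 0.08, "x": 0, "y": 0, "z": 0, "wx": 0, "wy": 0, "wz": -75},
    {"fingers": 0.08, "x": 0, "y": 0, "z": 0, "wx": 0, "wy": 0, "wz": -82},
    {"fingers": 0.08, "x": 0, "y": 0, "z": 0, "wx": 0, "wy": 0, "wz": -89},
    {"fingers": 0.08, "x": 0, "y": 0, "z": 0, "wx": 0, "wy": 0, "wz": -96}
  ]
}}

```text
time: 5.35
ee_pos: [0.524, -0.0005, 0.2604]
tcp_rot: [179.8, -1.8, 95.4]
wrist_force: [0.4, 0.2, -0.0]
opening: 0.0462
```

Run:
```python
from h import *
o=bot.get_obs();print(o['time'],np.round(o['q'],2),np.round(o['qd'],1),o['ee_pos'],o['tcp_rot'])
print(delta([.53,.18,.26],[180,0,175.5]))
```

```text
5.35 [-1.    1.87  8.83 97.    1.81 83.6 ] [ -0.   -0.1  -0.1  -0.   -0.  -83.4] [ 5.24044555e-01 -4.66449754e-04  2.60350348e-01] [179.84973701  -1.80210939  95.40864967]
(array([0.179 , 0.0229, 0.006 ]), array([  1.38,  -1.39, -80.09]))
```

Call:
{"fn": "play_rows", "kwargs": {
  "targets": [
    {"fingers": 0.08, "x": 0.015, "y": 0.002, "z": 0, "wx": 0.1, "wy": -0.1, "wz": -7},
    {"fingers": 0.08, "x": 0.03, "y": 0.004, "z": 0.001, "wx": 0.2, "wy": -0.2, "wz": -14},
    {"fingers": 0.08, "x": 0.045, "y": 0.006, "z": 0.002, "wx": 0.3, "wy": -0.3, "wz": -21},
    {"fingers": 0.08, "x": 0.06, "y": 0.008, "z": 0.002, "wx": 0.5, "wy": -0.5, "wz": -28},
    {"fingers": 0.08, "x": 0.075, "y": 0.01, "z": 0.003, "wx": 0.6, "wy": -0.6, "wz": -35},
    {"fingers": 0.08, "x": 0.09, "y": 0.012, "z": 0.003, "wx": 0.7, "wy": -0.7, "wz": -42},
    {"fingers": 0.08, "x": 0.105, "y": 0.014, "z": 0.004, "wx": 0.9, "wy": -0.9, "wz": -49},
    {"fingers": 0.08, "x": 0.12, "y": 0.016, "z": 0.004, "wx": 1.0, "wy": -1.0, "wz": -56},
    {"fingers": 0.08, "x": 0.14, "y": 0.018, "z": 0.005, "wx": 1.1, "wy": -1.1, "wz": -63},
    {"fingers": 0.08, "x": 0.155, "y": 0.02, "z": 0.005, "wx": 1.2, "wy": -1.2, "wz": -70},
    {"fingers": 0.08, "x": 0.17, "y": 0.022, "z": 0.006, "wx": 1.3, "wy": -1.3, "wz": -76},
    {"fingers": 0.08, "x": 0.179, "y": 0.023, "z": 0.006, "wx": 1.38, "wy": -1.39, "wz": -80.1},
    {"fingers": 0.08, "x": 0.179, "y": 0.023, "z": 0.006, "wx": 1.38, "wy": -1.39, "wz": -80.1},
    {"fingers": 0.08, "x": 0.179, "y": 0.023, "z": 0.006, "wx": 1.38, "wy": -1.39, "wz": -80.1}
  ]
}}

```text
time: 6.52
ee_pos: [0.5311, 0.1801, 0.2599]
tcp_rot: [-180.0, -0.0, 175.1]
wrist_force: [-0.0, -0.4, 0.2]
opening: 0.0458
```

Run:
```python
from h import *
o=bot.get_obs();print(o['time'],np.round(o['q'],2),o['ee_pos'],o['tcp_rot'],o['opening'])
c=bot.get_calibration("wrist");p,d=bot.camera("wrist")
cv2.imwrite("pics/w4.png",p);P=cloud(c,d,True);np.savez("w4.npz",P=P,p=p,d=d)
for q,z in (("blade_edge",.077),("block",.0),("blade",.02)):
    print(q,[(round(r["confidence"],2),np.round(r["point"]),np.round(onplane(c,r["point"][1],r["point"][0],z,True),3)) for r in bot.place_of(q,"wrist")])
```

```text
6.5167 [1.873e+01 6.960e+00 1.420e+01 9.727e+01 1.000e-02 2.365e+01] [0.5311095  0.18006743 0.25989326] [-1.79993396e+02 -3.00114369e-02  1.75078108e+02] 0.04579724999914847
blade_edge [(0.94, array([226., 287.]), array([0.564, 0.183, 0.077]))]
block []
blade [(0.71, array([209., 287.]), array([0.561, 0.183, 0.02 ])), (0.33, array([191.,  50.]), array([ 0.504, -0.147,  0.02 ]))]
```

View pics/w4.png

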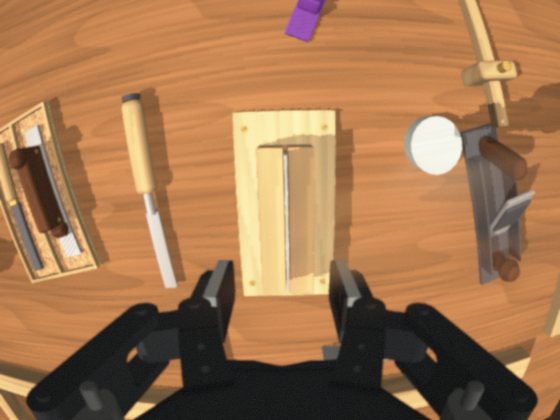

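The blade edge runs up the picture at col 287, from the open end at row 150 to about row 290. Next I fit the edge line and height, and cross-check them with the w3 view.

Run:
```python
from h import *
for f,box in (("w4.npz",(130,298,225,350)),("w3.npz",(50,250,95,195))):
    z=np.load(f);P=z['P'];a,b,c,d=box
    m=np.zeros(P.shape[:2],bool);m[a:b,c:d]=1
    g=m&(P[...,2]>.068)&(P[...,2]<.09)&(z['d']>0)
    pts=P[g];print(f,g.sum(),"z pct",np.round(np.percentile(pts[:,2],[5,25,50,75,95]),4))
    top=pts[pts[:,2]>np.percentile(pts[:,2],60)-.0005] if f=="w3.npz" else pts
    print("rect",cv2.minAreaRect((top[:,:2]*1000).astype(np.float32)))
    v=cv2.fitLine((top[:,:2]*1000).astype(np.float32),cv2.DIST_HUBER,0,.01,.01).ravel();s=np.sign(v[0]);print("yaw",np.degrees(np.arctan2(s*v[1],s*v[0])),v[2:])
    k=m&(P[...,2]>.040)&(P[...,2]<.056);q=P[k];print("block top z",np.median(q[:,2]),cv2.minAreaRect((q[:,:2]*1000).astype(np.float32)))
    # end extents of blade
    if f=="w4.npz":
        for r in range(140,300,10):
            cc=np.where(g[r])[0]
            if len(cc):print(r,cc.min(),cc.max(),np.round(P[r,cc].mean(0),4))
```

```text
w4.npz 408 z pct [0.0762 0.0771 0.0775 0.0781 0.0788]
rect ((565.0596923828125, 181.66026306152344), (3.0523085594177246, 149.4780731201172), 86.46881103515625)
yaw -3.3961504 [558.055   182.10916]
block top z 0.04960725488708234 ((572.4408569335938, 181.22213745117188), (62.45072555541992, 175.3258514404297), 86.41270446777344)
160 284 286 [0.4956 0.1858 0.0778]
170 284 286 [0.5054 0.1849 0.0775]
180 285 287 [0.5155 0.1851 0.0771]
190 285 287 [0.5254 0.1843 0.0778]
200 285 287 [0.5356 0.1834 0.0776]
210 285 287 [0.5456 0.1826 0.0787]
220 285 287 [0.5567 0.1817 0.0767]
230 286 288 [0.5672 0.1818 0.0777]
240 286 288 [0.5784 0.1809 0.0773]
250 286 288 [0.5895 0.1801 0.0775]
260 286 288 [0.6007 0.1791 0.0782]
270 287 288 [0.613  0.1787 0.0773]
280 287 289 [0.6251 0.1783 0.0777]
290 287 289 [0.6377 0.1773 0.0777]
w3.npz 858 z pct [0.0687 0.0717 0.0753 0.0773 0.0783]
rect ((564.6612548828125, 181.26133728027344), (5.148629188537598, 149.04896545410156), 86.35919952392578)
yaw -3.5812187 [569.6529  180.67273]
block top z 0.049484175324739144 ((572.9270629882812, 180.6214599609375), (63.87748336791992, 174.61460876464844), 86.58097076416016)
```

Run:
```python
from h import *
print(delta([.507,-.1565,.14],[180,0,190.3]))
```

```text
(array([-0.0049, -0.3364,  0.1201]), array([  0.  ,  -0.  , -15.29]))
```

Call:
{"fn": "play_rows", "kwargs": {
  "targets": [
    {"fingers": 0.08, "x": 0, "y": -0.02, "z": 0, "wx": 0, "wy": 0, "wz": -1},
    {"fingers": 0.08, "x": 0, "y": -0.055, "z": 0, "wx": 0, "wy": 0, "wz": -3},
    {"fingers": 0.08, "x": -0.001, "y": -0.09, "z": 0, "wx": 0, "wy": 0, "wz": -5},
    {"fingers": 0.08, "x": -0.002, "y": -0.125, "z": 0.005, "wx": 0, "wy": 0, "wz": -7},
    {"fingers": 0.08, "x": -0.002, "y": -0.16, "z": 0.02, "wx": 0, "wy": 0, "wz": -9},
    {"fingers": 0.08, "x": -0.003, "y": -0.195, "z": 0.04, "wx": 0, "wy": 0, "wz": -11},
    {"fingers": 0.08, "x": -0.004, "y": -0.23, "z": 0.06, "wx": 0, "wy": 0, "wz": -13},
    {"fingers": 0.08, "x": -0.005, "y": -0.265, "z": 0.08, "wx": 0, "wy": 0, "wz": -14},
    {"fingers": 0.08, "x": -0.005, "y": -0.3, "z": 0.1, "wx": 0, "wy": 0, "wz": -15},
    {"fingers": 0.08, "x": -0.005, "y": -0.325, "z": 0.115, "wx": 0, "wy": 0, "wz": -15.3},
    {"fingers": 0.08, "x": -0.005, "y": -0.336, "z": 0.12, "wx": 0, "wy": 0, "wz": -15.3},
    {"fingers": 0.08, "x": -0.005, "y": -0.336, "z": 0.12, "wx": 0, "wy": 0, "wz": -15.3},
    {"fingers": 0.08, "x": -0.005, "y": -0.336, "z": 0.12, "wx": 0, "wy": 0, "wz": -15.3},
    {"fingers": 0.08, "x": -0.005, "y": -0.336, "z": 0.12, "wx": 0, "wy": 0, "wz": -15.3}
  ]
}}

```text
time: 7.88
ee_pos: [0.5083, -0.1549, 0.1411]
tcp_rot: [-180.0, 0.1, -169.6]
wrist_force: [-0.4, 0.1, -0.2]
opening: 0.046
```

Run:
```python
from h import *
o=bot.get_obs();print(o['time'],np.round(o['q'],2),o['ee_pos'],o['tcp_rot'],o['opening'])
c=bot.get_calibration("wrist");p,d=bot.camera("wrist")
cv2.imwrite("pics/w5.png",p);P=cloud(c,d,True)
m=np.zeros(d.shape,bool);m[:,225:345]=1
g=m&(P[...,2]>.046)&(P[...,2]<.059)&(P[...,1]<-.12)&(P[...,1]>-.19)
pts=P[g];print(g.sum(),np.median(pts[:,2]));v=cv2.fitLine((pts[:,:2]*1000).astype(np.float32),cv2.DIST_HUBER,0,.01,.01).ravel()
print("rect",cv2.minAreaRect((pts[:,:2]*1000).astype(np.float32)),np.degrees(np.arctan(v[1]/v[0])))
print(delta([.507,-.1565,.029],[180,0,190.3]))
```

```text
7.8833 [-1.696e+01  1.540e+00 -4.710e+00  8.369e+01  2.000e-02 -2.739e+01] [ 0.5082624  -0.15494727  0.14106492] [-1.79989598e+02  6.11104364e-02 -1.69575230e+02] 0.046036975311776265
4509 0.05426318684087392
rect ((495.1429138183594, -158.29104614257812), (120.17359924316406, 26.44318199157715), 10.296974182128906) 10.373827
(array([ 0.0018, -0.0015,  0.1121]), array([-0.02,  0.07,  0.17]))
```

View pics/w5.png

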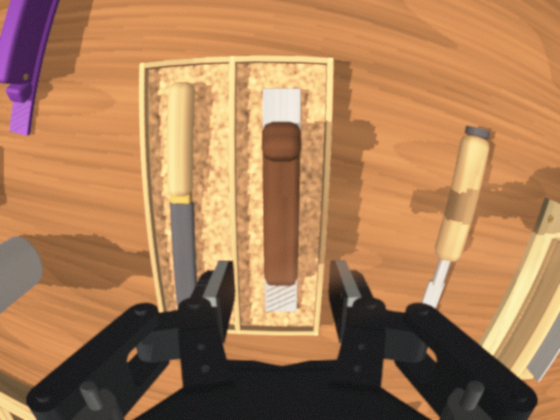

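The wrist view shows the brown file centred under the open fingers at (281, 200), with the horn end up. I'll go down and grip.

Call:
{"fn": "play_rows", "kwargs": {
  "targets": [
    {"fingers": 0.08, "x": 0.002, "y": -0.0015, "z": 0.02, "wx": 0, "wy": 0, "wz": 0.1},
    {"fingers": 0.08, "x": 0.002, "y": -0.0015, "z": 0.045, "wx": 0, "wy": 0, "wz": 0.1},
    {"fingers": 0.08, "x": 0.002, "y": -0.0015, "z": 0.07, "wx": 0, "wy": 0, "wz": 0.1},
    {"fingers": 0.08, "x": 0.002, "y": -0.0015, "z": 0.09, "wx": 0, "wy": 0, "wz": 0.1},
    {"fingers": 0.08, "x": 0.002, "y": -0.0015, "z": 0.104, "wx": 0, "wy": 0, "wz": 0.1},
    {"fingers": 0.08, "x": 0.002, "y": -0.0015, "z": 0.112, "wx": 0, "wy": 0, "wz": 0.1},
    {"fingers": 0.08, "x": 0.002, "y": -0.0015, "z": 0.112, "wx": 0, "wy": 0, "wz": 0.1},
    {"fingers": 0.08, "x": 0.002, "y": -0.0015, "z": 0.112, "wx": 0, "wy": 0, "wz": 0.1},
    {"fingers": 0.08, "x": 0.002, "y": -0.0015, "z": 0.112, "wx": 0, "wy": 0, "wz": 0.1}
  ]
}}

```text
time: 8.68
ee_pos: [0.507, -0.1573, 0.0295]
tcp_rot: [-180.0, 0.1, -169.6]
wrist_force: [0.1, -0.7, 0.6]
opening: 0.0459
```

Run:
```python
from h import *
o=bot.get_obs();print(o['time'],o['ee_pos'],o['tcp_rot'],o['opening'],o['wrist_force'],o['torque'])
print(delta([.507,-.1562,.029],[180,0,190.3]))
```

```text
8.6833 [ 0.5069991  -0.15726294  0.02948086] [-1.79954068e+02  9.23267502e-02 -1.69635329e+02] 0.045942063022570846 [ 0.09358621 -0.72352615  0.59461278] [-0.00373242  0.03063913 -0.01470477]
(array([-0.0002,  0.001 ,  0.0005]), array([-0.05,  0.09,  0.06]))
```

Position is good. Small correction (1 mm in y), then close.

Call:
{"fn": "play_rows", "kwargs": {
  "targets": [
    {"fingers": 0.08, "x": 0, "y": 0.001, "z": 0, "wx": 0, "wy": 0, "wz": 0},
    {"fingers": -0.3, "x": 0, "y": 0.001, "z": 0, "wx": 0, "wy": 0, "wz": 0},
    {"fingers": -0.6, "x": 0, "y": 0.001, "z": 0, "wx": 0, "wy": 0, "wz": 0},
    {"fingers": -1, "x": 0, "y": 0.001, "z": 0, "wx": 0, "wy": 0, "wz": 0},
    {"fingers": -1, "x": 0, "y": 0.001, "z": 0, "wx": 0, "wy": 0, "wz": 0},
    {"fingers": -1, "x": 0, "y": 0.001, "z": 0, "wx": 0, "wy": 0, "wz": 0},
    {"fingers": -1, "x": 0, "y": 0.001, "z": 0, "wx": 0, "wy": 0, "wz": 0},
    {"fingers": -1, "x": 0, "y": 0.001, "z": 0, "wx": 0, "wy": 0, "wz": 0},
    {"fingers": -1, "x": 0, "y": 0.001, "z": 0, "wx": 0, "wy": 0, "wz": 0},
    {"fingers": -1, "x": 0, "y": 0.001, "z": 0, "wx": 0, "wy": 0, "wz": 0}
  ],
  "grip_force": 100
}}

```text
time: 9.52
ee_pos: [0.5064, -0.1564, 0.0289]
tcp_rot: [-180.0, 0.1, -169.7]
wrist_force: [-0.8, 1.5, 6.1]
opening: 0.0246
```

Run:
```python
from h import *
o=bot.get_obs();print(o['time'],o['ee_pos'],o['tcp_rot'],o['opening'],o['wrist_force'],o['torque'])
```

```text
9.5167 [ 0.5063584  -0.15639784  0.02894326] [-1.79993026e+02  6.43700108e-02 -1.69666083e+02] 0.024596294723330837 [-0.79505671  1.50803261  6.06411156] [0.33069219 0.18511305 0.01675538]
```

Gripped at an opening of 24.6 mm. Lift.

Call:
{"fn": "play_rows", "kwargs": {
  "targets": [
    {"fingers": -1, "x": 0, "y": 0, "z": -0.004, "wx": 0, "wy": 0, "wz": 0},
    {"fingers": -1, "x": 0, "y": 0, "z": -0.012, "wx": 0, "wy": 0, "wz": 0},
    {"fingers": -1, "x": 0, "y": 0, "z": -0.025, "wx": 0, "wy": 0, "wz": 0},
    {"fingers": -1, "x": 0, "y": 0, "z": -0.045, "wx": 0, "wy": 0, "wz": 0},
    {"fingers": -1, "x": 0, "y": 0, "z": -0.065, "wx": 0, "wy": 0, "wz": 0},
    {"fingers": -1, "x": 0, "y": 0, "z": -0.085, "wx": 0, "wy": 0, "wz": 0},
    {"fingers": -1, "x": 0, "y": 0, "z": -0.105, "wx": 0, "wy": 0, "wz": 0},
    {"fingers": -1, "x": 0, "y": 0, "z": -0.115, "wx": 0, "wy": 0, "wz": 0},
    {"fingers": -1, "x": 0, "y": 0, "z": -0.115, "wx": 0, "wy": 0, "wz": 0},
    {"fingers": -1, "x": 0, "y": 0, "z": -0.115, "wx": 0, "wy": 0, "wz": 0},
    {"fingers": -1, "x": 0, "y": 0, "z": -0.115, "wx": 0, "wy": 0, "wz": 0}
  ]
}}

```text
time: 10.43
ee_pos: [0.5054, -0.1563, 0.1415]
tcp_rot: [179.9, -0.1, -169.7]
wrist_force: [-1.0, -0.2, -3.7]
opening: 0.0245
```

Run:
```python
from h import *
o=bot.get_obs();print(o['time'],o['ee_pos'],o['tcp_rot'],o['opening'],o['wrist_force'],o['torque'])
c=bot.get_calibration("wrist");p,d=bot.camera("wrist");P=cloud(c,d,True);cv2.imwrite("pics/w6.png",p)
np.savez("w6.npz",P=P,p=p,d=d)
A=R.from_euler('xyz',o['tcp_rot'],degrees=True);Q=A.inv().apply(P.reshape(-1,3)-o['ee_pos']).reshape(P.shape)
np.save("w6Q.npy",Q)
for r in range(0,420,12): print(r,np.round(Q[r,281],4))
print(delta([.505,.1853,.15],[180,0,176.5]))
```

```text
10.4333 [ 0.50538414 -0.15625698  0.14153534] [ 1.79940219e+02 -1.14642536e-01 -1.69667240e+02] 0.024526761274239816 [-1.01546996 -0.20649435 -3.72288148] [ 0.0687947  -0.00782787 -0.01809831]
0 [ 0.1805 -0.0009  0.1412]
12 [ 0.1693 -0.0009  0.1416]
24 [ 0.1581 -0.0009  0.1415]
36 [ 0.1472 -0.0009  0.1415]
48 [ 0.1366 -0.0009  0.1419]
60 [ 0.123  -0.0008  0.1254]
72 [ 0.0971 -0.0007  0.0165]
84 [ 0.0914 -0.0007  0.0155]
96 [ 0.086  -0.0007  0.0162]
108 [ 0.0805 -0.0007  0.0156]
120 [ 0.075  -0.0007  0.0166]
132 [ 0.0714 -0.0006 -0.0312]
144 [ 0.0678 -0.0006 -0.0332]
156 [ 0.0643 -0.0006 -0.035 ]
168 [ 0.0609 -0.0006 -0.0369]
180 [ 0.0574 -0.0006 -0.0375]
192 [ 0.0536 -0.0006 -0.0366]
204 [ 0.05   -0.0006 -0.0372]
216 [ 0.043  -0.0007 -0.0266]
228 [ 0.0383 -0.0007 -0.0255]
240 [ 0.0343 -0.0007 -0.0268]
252 [ 0.0294 -0.0007 -0.0259]
264 [ 0.0244 -0.0007 -0.0254]
276 [ 0.0191 -0.0007 -0.0247]
288 [ 0.0148 -0.0007 -0.026 ]
300 [ 0.009  -0.0007 -0.0252]
312 [ 0.0036 -0.0007 -0.0255]
324 [-0.0023 -0.0007 -0.0254]
336 [-0.0091 -0.0007 -0.0247]
348 [-0.0152 -0.0007 -0.0252]
360 [-0.0216 -0.0007 -0.0259]
372 [ 0.0119 -0.0006 -0.0676]
384 [ 0.0116 -0.0006 -0.072 ]
396 [ 0.012  -0.0006 -0.0766]
408 [ 0.013  -0.0006 -0.0814]
(array([-0.0609,  0.3361, -0.0083]), array([ 0.05, -0.14, 13.83]))
```

View pics/w6.png

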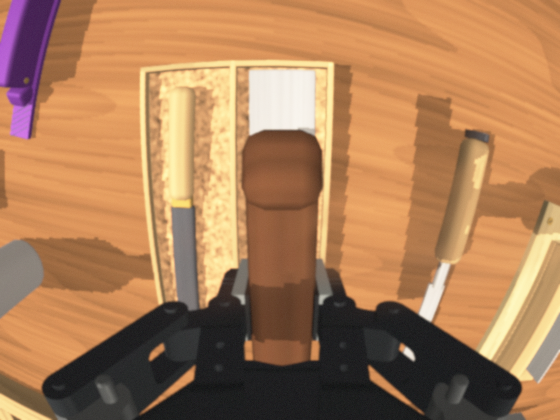

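Call:
{"fn": "play_rows", "kwargs": {
  "targets": [
    {"fingers": -1, "x": -0.003, "y": 0.015, "z": -0.001, "wx": 0, "wy": 0, "wz": 0.6},
    {"fingers": -1, "x": -0.008, "y": 0.04, "z": -0.003, "wx": 0, "wy": 0, "wz": 1.6},
    {"fingers": -1, "x": -0.013, "y": 0.07, "z": -0.006, "wx": 0, "wy": 0, "wz": 3},
    {"fingers": -1, "x": -0.019, "y": 0.1, "z": -0.008, "wx": 0, "wy": 0, "wz": 4.2},
    {"fingers": -1, "x": -0.025, "y": 0.13, "z": -0.008, "wx": 0, "wy": 0, "wz": 5.5},
    {"fingers": -1, "x": -0.03, "y": 0.16, "z": -0.008, "wx": 0, "wy": 0, "wz": 6.8},
    {"fingers": -1, "x": -0.035, "y": 0.19, "z": -0.008, "wx": 0, "wy": 0, "wz": 8},
    {"fingers": -1, "x": -0.041, "y": 0.22, "z": -0.008, "wx": 0, "wy": 0, "wz": 9.2},
    {"fingers": -1, "x": -0.046, "y": 0.25, "z": -0.008, "wx": 0, "wy": 0, "wz": 10.5},
    {"fingers": -1, "x": -0.051, "y": 0.28, "z": -0.008, "wx": 0, "wy": 0, "wz": 11.8},
    {"fingers": -1, "x": -0.056, "y": 0.308, "z": -0.008, "wx": 0, "wy": 0, "wz": 13},
    {"fingers": -1, "x": -0.06, "y": 0.328, "z": -0.008, "wx": 0, "wy": 0, "wz": 13.8},
    {"fingers": -1, "x": -0.061, "y": 0.336, "z": -0.008, "wx": 0, "wy": 0, "wz": 13.8},
    {"fingers": -1, "x": -0.061, "y": 0.336, "z": -0.008, "wx": 0, "wy": 0, "wz": 13.8},
    {"fingers": -1, "x": -0.061, "y": 0.336, "z": -0.008, "wx": 0, "wy": 0, "wz": 13.8},
    {"fingers": -1, "x": -0.061, "y": 0.336, "z": -0.008, "wx": 0, "wy": 0, "wz": 13.8}
  ]
}}

```text
time: 11.82
ee_pos: [0.5055, 0.1841, 0.1505]
tcp_rot: [-180.0, -0.1, 176.5]
wrist_force: [-0.6, -1.0, -3.3]
opening: 0.0249
```

Run:
```python
from h import *
for i in range(4):
    o=bot.get_obs();print(o['time'],o['ee_pos'],o['tcp_rot'],o['wrist_force'],o['torque'])
p,d=bot.camera("side");cv2.imwrite("pics/s1.png",cv2.resize(p[120:260,180:370],None,fx=4,fy=4))
o=bot.get_obs();print(o['time'],o['ee_pos'],o['tcp_rot'],o['wrist_force'],o['torque'])
print(delta([.505,.1853,.110],[180,0,176.5]))
```

```text
11.8167 [0.50552558 0.18411798 0.15049736] [-1.79962347e+02 -5.75462142e-02  1.76509238e+02] [-0.58724311 -1.03580245 -3.3441232 ] [ 0.02076982 -0.02805652 -0.00203012]
11.8167 [0.50552558 0.18411798 0.15049736] [-1.79962347e+02 -5.75462142e-02  1.76509238e+02] [-0.58724311 -1.03580245 -3.3441232 ] [ 0.02076982 -0.02805652 -0.00203012]
11.8167 [0.50552558 0.18411798 0.15049736] [-1.79962347e+02 -5.75462142e-02  1.76509238e+02] [-0.58724311 -1.03580245 -3.3441232 ] [ 0.02076982 -0.02805652 -0.00203012]
11.8167 [0.50552558 0.18411798 0.15049736] [-1.79962347e+02 -5.75462142e-02  1.76509238e+02] [-0.58724311 -1.03580245 -3.3441232 ] [ 0.02076982 -0.02805652 -0.00203012]
11.8667 [0.5056227  0.18401406 0.15070703] [-1.79975139e+02 -3.94415903e-02  1.76481155e+02] [-0.56633335 -0.37846013 -3.3844714 ] [ 0.028017   -0.01714371  0.02951928]
(array([0.0007, 0.0013, 0.0407]), array([-0.02, -0.04, -0.02]))
```

View pics/s1.png

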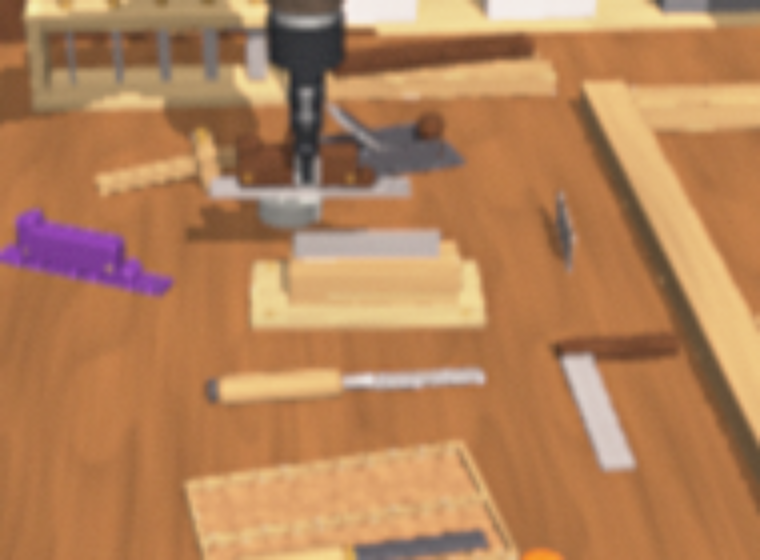

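Call:
{"fn": "play_rows", "kwargs": {
  "targets": [
    {"fingers": -1, "x": 0.001, "y": 0.001, "z": 0.01, "wx": 0, "wy": 0, "wz": 0},
    {"fingers": -1, "x": 0.002, "y": 0.001, "z": 0.025, "wx": 0, "wy": 0, "wz": 0},
    {"fingers": -1, "x": 0.002, "y": 0.001, "z": 0.037, "wx": 0, "wy": 0, "wz": 0},
    {"fingers": -1, "x": 0.002, "y": 0.001, "z": 0.044, "wx": 0, "wy": 0, "wz": 0},
    {"fingers": -1, "x": 0.002, "y": 0.001, "z": 0.044, "wx": 0, "wy": 0, "wz": 0},
    {"fingers": -1, "x": 0.002, "y": 0.001, "z": 0.044, "wx": 0, "wy": 0, "wz": 0},
    {"fingers": -1, "x": 0.002, "y": 0.001, "z": 0.044, "wx": 0, "wy": 0, "wz": 0}
  ]
}}

```text
time: 12.45
ee_pos: [0.504, 0.1862, 0.1075]
tcp_rot: [180.0, 0.0, 176.5]
wrist_force: [0.5, 0.5, -3.0]
opening: 0.0248
```

Run:
```python
from h import *
o=bot.get_obs();print(o['time'],o['ee_pos'],o['tcp_rot'],o['wrist_force'],o['torque'])
p,d=bot.camera("side");cv2.imwrite("pics/s2.png",cv2.resize(p[120:260,180:370],None,fx=4,fy=4))
```

```text
12.45 [0.50399212 0.18617465 0.1075363 ] [1.79982087e+02 2.06180754e-02 1.76524627e+02] [ 0.53552997  0.53191996 -2.95178826] [0.04078308 0.03268168 0.02146517]
```

View pics/s2.png

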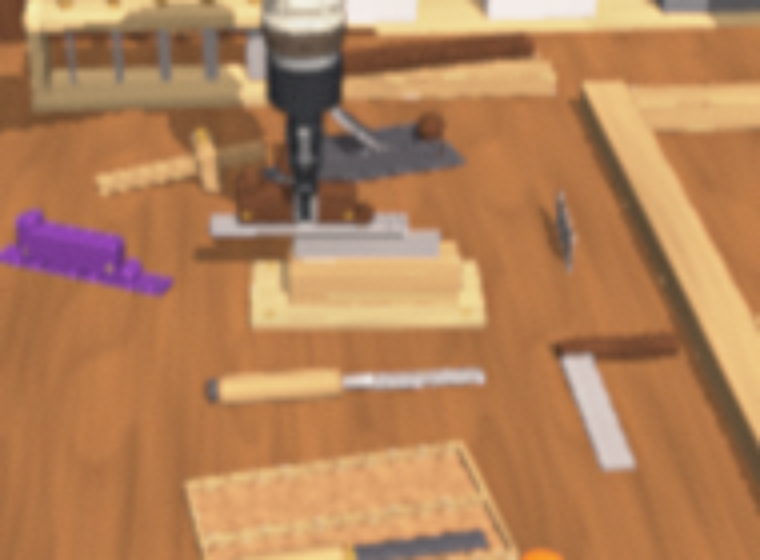

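Call:
{"fn": "play_rows", "kwargs": {
  "targets": [
    {"fingers": -1, "x": 0, "y": 0, "z": 0.002, "wx": 0, "wy": 0, "wz": 0},
    {"fingers": -1, "x": 0, "y": 0, "z": 0.004, "wx": 0, "wy": 0, "wz": 0},
    {"fingers": -1, "x": 0, "y": 0, "z": 0.005, "wx": 0, "wy": 0, "wz": 0},
    {"fingers": -1, "x": 0, "y": 0, "z": 0.005, "wx": 0, "wy": 0, "wz": 0},
    {"fingers": -1, "x": 0, "y": 0, "z": 0.005, "wx": 0, "wy": 0, "wz": 0}
  ]
}}

```text
time: 12.92
ee_pos: [0.5037, 0.1862, 0.1019]
tcp_rot: [180.0, -0.0, 176.5]
wrist_force: [-0.0, -0.8, -3.9]
opening: 0.0249
```

```bash
cat > st.py <<'E'
from h import *
o=bot.get_obs();print(round(o['time'],2),np.round(o['ee_pos'],4),np.round(o['tcp_rot'],2),"F",np.round(o['wrist_force'],2),"T",np.round(o['torque'],2))
E
python3 st.py
```

```text
12.92 [0.5037 0.1862 0.1019] [ 1.8000e+02 -2.0000e-02  1.7654e+02] F [-0.02 -0.8  -3.87] T [ 0.01 -0.04  0.03]
```

Call:
{"fn": "play_rows", "kwargs": {
  "targets": [
    {"fingers": -1, "x": 0, "y": 0, "z": 0.0005, "wx": 0, "wy": 0, "wz": 0},
    {"fingers": -1, "x": 0, "y": 0, "z": 0.001, "wx": 0, "wy": 0, "wz": 0},
    {"fingers": -1, "x": 0, "y": 0, "z": 0.001, "wx": 0, "wy": 0, "wz": 0}
  ]
}}

```text
time: 13.17
ee_pos: [0.5037, 0.1862, 0.1009]
tcp_rot: [180.0, -0.0, 176.5]
wrist_force: [0.4, -0.5, -3.9]
opening: 0.0249
```

Call:
{"fn": "play_rows", "kwargs": {
  "targets": [
    {"fingers": -1, "x": 0, "y": 0, "z": 0.0003, "wx": 0, "wy": 0, "wz": 0},
    {"fingers": -1, "x": 0, "y": 0, "z": 0.0005, "wx": 0, "wy": 0, "wz": 0},
    {"fingers": -1, "x": 0, "y": 0, "z": 0.0005, "wx": 0, "wy": 0, "wz": 0}
  ]
}}

```text
time: 13.42
ee_pos: [0.5037, 0.1862, 0.1004]
tcp_rot: [180.0, -0.0, 176.5]
wrist_force: [-0.0, -0.5, -4.0]
opening: 0.0248
```

Call:
{"fn": "play_rows", "kwargs": {
  "targets": [
    {"fingers": -1, "x": 0, "y": 0, "z": 0.0003, "wx": 0, "wy": 0, "wz": 0},
    {"fingers": -1, "x": 0, "y": 0, "z": 0.0005, "wx": 0, "wy": 0, "wz": 0},
    {"fingers": -1, "x": 0, "y": 0, "z": 0.0005, "wx": 0, "wy": 0, "wz": 0}
  ]
}}

```text
time: 13.67
ee_pos: [0.5037, 0.1862, 0.1]
tcp_rot: [180.0, -0.0, 176.5]
wrist_force: [-0.6, 0.0, -3.2]
opening: 0.025
```

Call:
{"fn": "play_rows", "kwargs": {
  "targets": [
    {"fingers": -1, "x": 0, "y": 0, "z": 0.0003, "wx": 0, "wy": 0, "wz": 0},
    {"fingers": -1, "x": 0, "y": 0, "z": 0.0004, "wx": 0, "wy": 0, "wz": 0},
    {"fingers": -1, "x": 0, "y": 0, "z": 0.0004, "wx": 0, "wy": 0, "wz": 0}
  ]
}}

```text
time: 13.92
ee_pos: [0.5038, 0.1863, 0.0999]
tcp_rot: [180.0, 0.0, 176.5]
wrist_force: [-1.4, -0.3, 0.1]
opening: 0.025
```

Call:
{"fn": "play_rows", "kwargs": {
  "targets": [
    {"fingers": -1, "x": 0, "y": 0, "z": 0.0004, "wx": 0, "wy": 0, "wz": 0},
    {"fingers": -1, "x": 0, "y": 0, "z": 0.0007, "wx": 0, "wy": 0, "wz": 0},
    {"fingers": -1, "x": 0, "y": 0, "z": 0.0007, "wx": 0, "wy": 0, "wz": 0}
  ]
}}

```text
time: 14.17
ee_pos: [0.5038, 0.1864, 0.0997]
tcp_rot: [180.0, 0.0, 176.5]
wrist_force: [-3.4, 0.4, 5.0]
opening: 0.0252
```

```bash
python3 st.py
```

```text
14.17 [0.5038 0.1864 0.0997] [1.7996e+02 2.0000e-02 1.7654e+02] F [-3.42  0.38  4.99] T [ 0.03  0.66 -0.06]
```

Call:
{"fn": "play_rows", "kwargs": {
  "targets": [
    {"fingers": -1, "x": -0.002, "y": 0, "z": 0.0001, "wx": 0, "wy": 0, "wz": 0},
    {"fingers": -1, "x": -0.006, "y": 0, "z": 0.0001, "wx": 0, "wy": 0, "wz": 0},
    {"fingers": -1, "x": -0.011, "y": 0, "z": 0.0001, "wx": 0, "wy": 0, "wz": 0}
  ]
}}

```text
time: 14.42
ee_pos: [0.5146, 0.1858, 0.0997]
tcp_rot: [180.0, 0.0, 176.6]
wrist_force: [-4.6, 0.1, 5.2]
opening: 0.0249
```

Call:
{"fn": "play_rows", "kwargs": {
  "targets": [
    {"fingers": -1, "x": -0.006, "y": 0, "z": 0.0001, "wx": 0, "wy": 0, "wz": 0},
    {"fingers": -1, "x": -0.012, "y": 0, "z": 0.0001, "wx": 0, "wy": 0, "wz": 0},
    {"fingers": -1, "x": -0.018, "y": 0, "z": 0.0001, "wx": 0, "wy": 0, "wz": 0}
  ]
}}

```text
time: 14.67
ee_pos: [0.5329, 0.1847, 0.0997]
tcp_rot: [180.0, 0.0, 176.5]
wrist_force: [-4.9, -0.4, 7.5]
opening: 0.0252
```

Call:
{"fn": "play_rows", "kwargs": {
  "targets": [
    {"fingers": -1, "x": -0.006, "y": 0, "z": 0, "wx": 0, "wy": 0, "wz": 0},
    {"fingers": -1, "x": -0.012, "y": 0, "z": 0, "wx": 0, "wy": 0, "wz": 0},
    {"fingers": -1, "x": -0.018, "y": 0, "z": 0, "wx": 0, "wy": 0, "wz": 0}
  ]
}}

```text
time: 14.92
ee_pos: [0.5508, 0.1836, 0.0997]
tcp_rot: [180.0, 0.0, 176.5]
wrist_force: [-5.4, 0.8, 6.8]
opening: 0.025
```

Call:
{"fn": "play_rows", "kwargs": {
  "targets": [
    {"fingers": -1, "x": -0.006, "y": 0, "z": 0, "wx": 0, "wy": 0, "wz": 0},
    {"fingers": -1, "x": -0.012, "y": 0, "z": 0, "wx": 0, "wy": 0, "wz": 0},
    {"fingers": -1, "x": -0.018, "y": 0, "z": 0, "wx": 0, "wy": 0, "wz": 0}
  ]
}}

```text
time: 15.17
ee_pos: [0.5688, 0.1825, 0.0998]
tcp_rot: [180.0, 0.0, 176.5]
wrist_force: [-4.9, 0.2, 6.7]
opening: 0.0247
```

```bash
python3 st.py
```

```text
15.17 [0.5688 0.1825 0.0998] [1.7996e+02 2.0000e-02 1.7655e+02] F [-4.92  0.19  6.71] T [ 0.07  1.   -0.03]
```

Call:
{"fn": "play_rows", "kwargs": {
  "targets": [
    {"fingers": -1, "x": -0.006, "y": 0, "z": 0, "wx": 0, "wy": 0, "wz": 0},
    {"fingers": -1, "x": -0.012, "y": 0, "z": 0, "wx": 0, "wy": 0, "wz": 0},
    {"fingers": -1, "x": -0.018, "y": 0, "z": 0, "wx": 0, "wy": 0, "wz": 0}
  ]
}}

```text
time: 15.42
ee_pos: [0.5868, 0.1814, 0.0997]
tcp_rot: [180.0, 0.0, 176.5]
wrist_force: [-4.9, 0.2, 6.4]
opening: 0.0248
```

Call:
{"fn": "play_rows", "kwargs": {
  "targets": [
    {"fingers": -1, "x": -0.006, "y": 0, "z": 0, "wx": 0, "wy": 0, "wz": 0},
    {"fingers": -1, "x": -0.012, "y": 0, "z": 0.0001, "wx": 0, "wy": 0, "wz": 0},
    {"fingers": -1, "x": -0.018, "y": 0, "z": 0.0001, "wx": 0, "wy": 0, "wz": 0}
  ]
}}

```text
time: 15.67
ee_pos: [0.6047, 0.1803, 0.0997]
tcp_rot: [180.0, 0.0, 176.5]
wrist_force: [-5.7, 0.4, 7.5]
opening: 0.025
```

Call:
{"fn": "play_rows", "kwargs": {
  "targets": [
    {"fingers": -1, "x": -0.006, "y": 0, "z": 0, "wx": 0, "wy": 0, "wz": 0},
    {"fingers": -1, "x": -0.012, "y": 0, "z": 0, "wx": 0, "wy": 0, "wz": 0},
    {"fingers": -1, "x": -0.017, "y": 0, "z": 0, "wx": 0, "wy": 0, "wz": 0},
    {"fingers": -1, "x": -0.02, "y": 0, "z": 0, "wx": 0, "wy": 0, "wz": 0},
    {"fingers": -1, "x": -0.022, "y": 0, "z": 0, "wx": 0, "wy": 0, "wz": 0}
  ]
}}

```text
time: 16.08
ee_pos: [0.6266, 0.179, 0.0996]
tcp_rot: [180.0, 0.0, 176.5]
wrist_force: [-5.6, 0.5, 7.4]
opening: 0.0251
```

```bash
python3 st.py
```

```text
16.08 [0.6266 0.179  0.0996] [179.96   0.   176.54] F [-5.57  0.52  7.38] T [ 0.01  1.25 -0.  ]
```

Call:
{"fn": "play_rows", "kwargs": {
  "targets": [
    {"fingers": -1, "x": -0.0005, "y": 0, "z": -0.001, "wx": 0, "wy": 0, "wz": 0},
    {"fingers": -1, "x": -0.001, "y": 0, "z": -0.003, "wx": 0, "wy": 0, "wz": 0},
    {"fingers": -1, "x": -0.001, "y": 0, "z": -0.008, "wx": 0, "wy": 0, "wz": 0},
    {"fingers": -1, "x": -0.001, "y": 0, "z": -0.014, "wx": 0, "wy": 0, "wz": 0},
    {"fingers": -1, "x": 0.003, "y": 0, "z": -0.02, "wx": 0, "wy": 0, "wz": 0},
    {"fingers": -1, "x": 0.012, "y": 0, "z": -0.02, "wx": 0, "wy": 0, "wz": 0},
    {"fingers": -1, "x": 0.027, "y": 0, "z": -0.02, "wx": 0, "wy": 0, "wz": 0},
    {"fingers": -1, "x": 0.045, "y": 0, "z": -0.02, "wx": 0, "wy": 0, "wz": 0},
    {"fingers": -1, "x": 0.063, "y": 0, "z": -0.02, "wx": 0, "wy": 0, "wz": 0},
    {"fingers": -1, "x": 0.081, "y": 0, "z": -0.02, "wx": 0, "wy": 0, "wz": 0},
    {"fingers": -1, "x": 0.099, "y": 0, "z": -0.02, "wx": 0, "wy": 0, "wz": 0},
    {"fingers": -1, "x": 0.114, "y": 0, "z": -0.02, "wx": 0, "wy": 0, "wz": 0},
    {"fingers": -1, "x": 0.122, "y": 0, "z": -0.02, "wx": 0, "wy": 0, "wz": 0},
    {"fingers": -1, "x": 0.124, "y": 0, "z": -0.02, "wx": 0, "wy": 0, "wz": 0},
    {"fingers": -1, "x": 0.124, "y": 0, "z": -0.015, "wx": 0, "wy": 0, "wz": 0},
    {"fingers": -1, "x": 0.124, "y": 0, "z": -0.009, "wx": 0, "wy": 0, "wz": 0},
    {"fingers": -1, "x": 0.124, "y": 0, "z": -0.005, "wx": 0, "wy": 0, "wz": 0},
    {"fingers": -1, "x": 0.124, "y": 0, "z": -0.004, "wx": 0, "wy": 0, "wz": 0},
    {"fingers": -1, "x": 0.124, "y": 0, "z": -0.004, "wx": 0, "wy": 0, "wz": 0}
  ]
}}

```text
time: 17.67
ee_pos: [0.5027, 0.1861, 0.1016]
tcp_rot: [-180.0, -0.1, 176.5]
wrist_force: [-0.2, -0.0, -3.2]
opening: 0.0247
```

```bash
python3 st.py
python3 - <<'E'
from h import *
p,d=bot.camera("side");cv2.imwrite("pics/s3.png",cv2.resize(p[120:260,180:370],None,fx=4,fy=4))
E
```

```text
17.67 [0.5027 0.1861 0.1016] [-1.7997e+02 -1.0000e-01  1.7652e+02] F [-0.19 -0.02 -3.21] T [ 0.01 -0.04 -0.01]
```

View pics/s3.png

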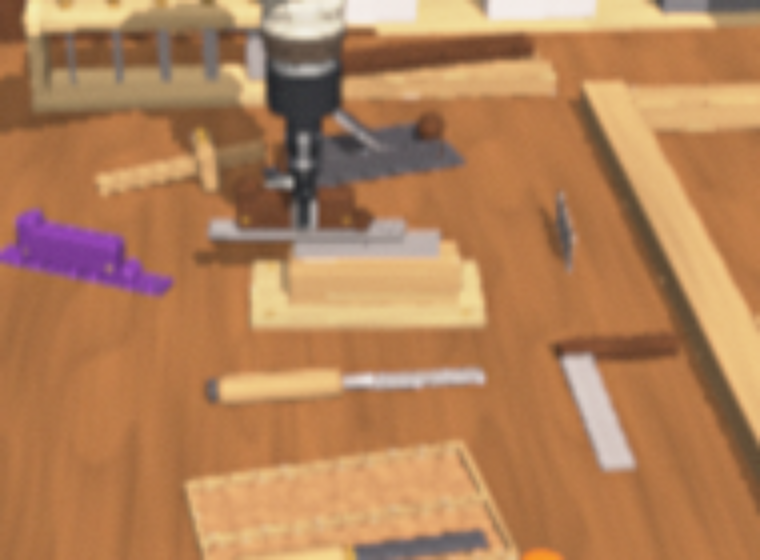

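Call:
{"fn": "play_rows", "kwargs": {
  "targets": [
    {"fingers": -1, "x": 0, "y": 0, "z": 0.0008, "wx": 0, "wy": 0, "wz": 0},
    {"fingers": -1, "x": 0, "y": 0, "z": 0.0013, "wx": 0, "wy": 0, "wz": 0},
    {"fingers": -1, "x": 0, "y": 0, "z": 0.0017, "wx": 0, "wy": 0, "wz": 0},
    {"fingers": -1, "x": 0, "y": 0, "z": 0.002, "wx": 0, "wy": 0, "wz": 0},
    {"fingers": -1, "x": 0, "y": 0, "z": 0.002, "wx": 0, "wy": 0, "wz": 0}
  ]
}}

```text
time: 18.13
ee_pos: [0.5027, 0.1863, 0.1006]
tcp_rot: [180.0, -0.0, 176.5]
wrist_force: [0.3, 0.3, -4.6]
opening: 0.0248
```

```bash
python3 st.py
```

```text
18.13 [0.5027 0.1863 0.1006] [ 1.7999e+02 -1.0000e-02  1.7653e+02] F [ 0.32  0.26 -4.64] T [-0.03 -0.04 -0.05]
```

Call:
{"fn": "play_rows", "kwargs": {
  "targets": [
    {"fingers": -1, "x": 0, "y": 0, "z": 0.0004, "wx": 0, "wy": 0, "wz": 0},
    {"fingers": -1, "x": 0, "y": 0, "z": 0.0008, "wx": 0, "wy": 0, "wz": 0},
    {"fingers": -1, "x": 0, "y": 0, "z": 0.0011, "wx": 0, "wy": 0, "wz": 0},
    {"fingers": -1, "x": 0, "y": 0, "z": 0.0014, "wx": 0, "wy": 0, "wz": 0},
    {"fingers": -1, "x": 0, "y": 0, "z": 0.0016, "wx": 0, "wy": 0, "wz": 0},
    {"fingers": -1, "x": 0, "y": 0, "z": 0.0017, "wx": 0, "wy": 0, "wz": 0},
    {"fingers": -1, "x": 0, "y": 0, "z": 0.0017, "wx": 0, "wy": 0, "wz": 0}
  ]
}}

```text
time: 18.72
ee_pos: [0.5028, 0.1865, 0.0997]
tcp_rot: [180.0, 0.0, 176.5]
wrist_force: [-4.6, 0.5, 5.9]
opening: 0.0251
```

```bash
python3 st.py
```

```text
18.72 [0.5028 0.1865 0.0997] [1.7996e+02 2.0000e-02 1.7654e+02] F [-4.6   0.54  5.86] T [0.04 0.62 0.02]
```

Call:
{"fn": "play_rows", "kwargs": {
  "targets": [
    {"fingers": -1, "x": -0.002, "y": 0, "z": 0.0001, "wx": 0, "wy": 0, "wz": 0},
    {"fingers": -1, "x": -0.006, "y": 0, "z": 0.0001, "wx": 0, "wy": 0, "wz": 0},
    {"fingers": -1, "x": -0.011, "y": 0, "z": 0.0001, "wx": 0, "wy": 0, "wz": 0},
    {"fingers": -1, "x": -0.017, "y": 0, "z": 0.0001, "wx": 0, "wy": 0, "wz": 0},
    {"fingers": -1, "x": -0.023, "y": 0, "z": 0.0001, "wx": 0, "wy": 0, "wz": 0},
    {"fingers": -1, "x": -0.029, "y": 0, "z": 0.0001, "wx": 0, "wy": 0, "wz": 0}
  ]
}}

```text
time: 19.22
ee_pos: [0.5319, 0.1847, 0.0997]
tcp_rot: [180.0, 0.0, 176.5]
wrist_force: [-5.1, 0.6, 6.3]
opening: 0.025
```

Call:
{"fn": "play_rows", "kwargs": {
  "targets": [
    {"fingers": -1, "x": -0.006, "y": 0, "z": 0, "wx": 0, "wy": 0, "wz": 0},
    {"fingers": -1, "x": -0.012, "y": 0, "z": 0, "wx": 0, "wy": 0, "wz": 0},
    {"fingers": -1, "x": -0.018, "y": 0, "z": 0, "wx": 0, "wy": 0, "wz": 0},
    {"fingers": -1, "x": -0.024, "y": 0, "z": 0, "wx": 0, "wy": 0, "wz": 0},
    {"fingers": -1, "x": -0.03, "y": 0, "z": 0, "wx": 0, "wy": 0, "wz": 0},
    {"fingers": -1, "x": -0.036, "y": 0, "z": 0, "wx": 0, "wy": 0, "wz": 0}
  ]
}}

```text
time: 19.72
ee_pos: [0.5678, 0.1825, 0.0997]
tcp_rot: [180.0, 0.0, 176.5]
wrist_force: [-4.7, 0.2, 6.0]
opening: 0.0248
```

Call:
{"fn": "play_rows", "kwargs": {
  "targets": [
    {"fingers": -1, "x": -0.006, "y": 0, "z": 0.0001, "wx": 0, "wy": 0, "wz": 0},
    {"fingers": -1, "x": -0.012, "y": 0, "z": 0.0001, "wx": 0, "wy": 0, "wz": 0},
    {"fingers": -1, "x": -0.018, "y": 0, "z": 0.0001, "wx": 0, "wy": 0, "wz": 0},
    {"fingers": -1, "x": -0.024, "y": 0, "z": 0.0001, "wx": 0, "wy": 0, "wz": 0},
    {"fingers": -1, "x": -0.03, "y": 0, "z": 0.0001, "wx": 0, "wy": 0, "wz": 0}
  ]
}}

```text
time: 20.13
ee_pos: [0.5977, 0.1807, 0.0997]
tcp_rot: [180.0, 0.0, 176.5]
wrist_force: [-5.7, 0.2, 7.1]
opening: 0.0251
```

Call:
{"fn": "play_rows", "kwargs": {
  "targets": [
    {"fingers": -1, "x": -0.006, "y": 0, "z": 0, "wx": 0, "wy": 0, "wz": 0},
    {"fingers": -1, "x": -0.012, "y": 0, "z": 0, "wx": 0, "wy": 0, "wz": 0},
    {"fingers": -1, "x": -0.018, "y": 0, "z": 0, "wx": 0, "wy": 0, "wz": 0},
    {"fingers": -1, "x": -0.024, "y": 0, "z": 0, "wx": 0, "wy": 0, "wz": 0},
    {"fingers": -1, "x": -0.028, "y": 0, "z": 0, "wx": 0, "wy": 0, "wz": 0},
    {"fingers": -1, "x": -0.03, "y": 0, "z": 0, "wx": 0, "wy": 0, "wz": 0}
  ]
}}

```text
time: 20.63
ee_pos: [0.6277, 0.1789, 0.0996]
tcp_rot: [180.0, 0.0, 176.5]
wrist_force: [-4.0, 0.3, 7.2]
opening: 0.025
```

```bash
python3 st.py
```

```text
20.63 [0.6277 0.1789 0.0996] [179.96   0.   176.54] F [-3.95  0.32  7.16] T [0.07 1.31 0.01]
```

Call:
{"fn": "play_rows", "kwargs": {
  "targets": [
    {"fingers": -1, "x": -0.0005, "y": 0, "z": -0.001, "wx": 0, "wy": 0, "wz": 0},
    {"fingers": -1, "x": -0.001, "y": 0, "z": -0.003, "wx": 0, "wy": 0, "wz": 0},
    {"fingers": -1, "x": -0.001, "y": 0, "z": -0.008, "wx": 0, "wy": 0, "wz": 0},
    {"fingers": -1, "x": -0.001, "y": 0, "z": -0.014, "wx": 0, "wy": 0, "wz": 0},
    {"fingers": -1, "x": 0.003, "y": 0, "z": -0.02, "wx": 0, "wy": 0, "wz": 0},
    {"fingers": -1, "x": 0.012, "y": 0, "z": -0.02, "wx": 0, "wy": 0, "wz": 0},
    {"fingers": -1, "x": 0.027, "y": 0, "z": -0.02, "wx": 0, "wy": 0, "wz": 0},
    {"fingers": -1, "x": 0.045, "y": 0, "z": -0.02, "wx": 0, "wy": 0, "wz": 0},
    {"fingers": -1, "x": 0.063, "y": 0, "z": -0.02, "wx": 0, "wy": 0, "wz": 0},
    {"fingers": -1, "x": 0.081, "y": 0, "z": -0.02, "wx": 0, "wy": 0, "wz": 0},
    {"fingers": -1, "x": 0.099, "y": 0, "z": -0.02, "wx": 0, "wy": 0, "wz": 0},
    {"fingers": -1, "x": 0.114, "y": 0, "z": -0.02, "wx": 0, "wy": 0, "wz": 0},
    {"fingers": -1, "x": 0.122, "y": 0, "z": -0.02, "wx": 0, "wy": 0, "wz": 0},
    {"fingers": -1, "x": 0.124, "y": 0, "z": -0.02, "wx": 0, "wy": 0, "wz": 0},
    {"fingers": -1, "x": 0.124, "y": 0, "z": -0.015, "wx": 0, "wy": 0, "wz": 0},
    {"fingers": -1, "x": 0.124, "y": 0, "z": -0.009, "wx": 0, "wy": 0, "wz": 0},
    {"fingers": -1, "x": 0.124, "y": 0, "z": -0.005, "wx": 0, "wy": 0, "wz": 0},
    {"fingers": -1, "x": 0.124, "y": 0, "z": -0.003, "wx": 0, "wy": 0, "wz": 0},
    {"fingers": -1, "x": 0.124, "y": 0, "z": -0.002, "wx": 0, "wy": 0, "wz": 0},
    {"fingers": -1, "x": 0.124, "y": 0, "z": -0.002, "wx": 0, "wy": 0, "wz": 0}
  ]
}}

```text
time: 22.3
ee_pos: [0.5038, 0.1861, 0.1003]
tcp_rot: [-180.0, -0.0, 176.5]
wrist_force: [0.7, 0.7, -2.9]
opening: 0.025
```

```bash
python3 st.py
```

```text
22.3 [0.5038 0.1861 0.1003] [-1.7999e+02 -5.0000e-02  1.7652e+02] F [ 0.73  0.73 -2.93] T [-0.03  0.01  0.04]
```

Call:
{"fn": "play_rows", "kwargs": {
  "targets": [
    {"fingers": -1, "x": 0, "y": 0, "z": 0.0004, "wx": 0, "wy": 0, "wz": 0},
    {"fingers": -1, "x": 0, "y": 0, "z": 0.0008, "wx": 0, "wy": 0, "wz": 0},
    {"fingers": -1, "x": 0, "y": 0, "z": 0.0011, "wx": 0, "wy": 0, "wz": 0},
    {"fingers": -1, "x": 0, "y": 0, "z": 0.0014, "wx": 0, "wy": 0, "wz": 0},
    {"fingers": -1, "x": 0, "y": 0, "z": 0.0016, "wx": 0, "wy": 0, "wz": 0},
    {"fingers": -1, "x": 0, "y": 0, "z": 0.0018, "wx": 0, "wy": 0, "wz": 0},
    {"fingers": -1, "x": 0, "y": 0, "z": 0.0018, "wx": 0, "wy": 0, "wz": 0}
  ]
}}

```text
time: 22.88
ee_pos: [0.5039, 0.1864, 0.0997]
tcp_rot: [180.0, 0.0, 176.5]
wrist_force: [-3.5, 0.5, 5.6]
opening: 0.0246
```

```bash
python3 st.py
```

```text
22.88 [0.5039 0.1864 0.0997] [1.7996e+02 4.0000e-02 1.7654e+02] F [-3.51  0.51  5.62] T [-0.02  0.39  0.05]
```

Call:
{"fn": "play_rows", "kwargs": {
  "targets": [
    {"fingers": -1, "x": -0.002, "y": 0, "z": 0.0001, "wx": 0, "wy": 0, "wz": 0},
    {"fingers": -1, "x": -0.006, "y": 0, "z": 0.0001, "wx": 0, "wy": 0, "wz": 0},
    {"fingers": -1, "x": -0.011, "y": 0, "z": 0.0001, "wx": 0, "wy": 0, "wz": 0},
    {"fingers": -1, "x": -0.017, "y": 0, "z": 0.0001, "wx": 0, "wy": 0, "wz": 0},
    {"fingers": -1, "x": -0.023, "y": 0, "z": 0.0001, "wx": 0, "wy": 0, "wz": 0},
    {"fingers": -1, "x": -0.029, "y": 0, "z": 0.0001, "wx": 0, "wy": 0, "wz": 0}
  ]
}}

```text
time: 23.38
ee_pos: [0.5328, 0.1847, 0.0997]
tcp_rot: [180.0, 0.0, 176.6]
wrist_force: [-5.1, 1.0, 6.1]
opening: 0.0251
```

Call:
{"fn": "play_rows", "kwargs": {
  "targets": [
    {"fingers": -1, "x": -0.006, "y": 0, "z": 0.0001, "wx": 0, "wy": 0, "wz": 0},
    {"fingers": -1, "x": -0.012, "y": 0, "z": 0.0001, "wx": 0, "wy": 0, "wz": 0},
    {"fingers": -1, "x": -0.018, "y": 0, "z": 0.0001, "wx": 0, "wy": 0, "wz": 0},
    {"fingers": -1, "x": -0.024, "y": 0, "z": 0.0001, "wx": 0, "wy": 0, "wz": 0},
    {"fingers": -1, "x": -0.03, "y": 0, "z": 0.0001, "wx": 0, "wy": 0, "wz": 0},
    {"fingers": -1, "x": -0.036, "y": 0, "z": 0.0001, "wx": 0, "wy": 0, "wz": 0}
  ]
}}

```text
time: 23.88
ee_pos: [0.5687, 0.1825, 0.0997]
tcp_rot: [180.0, 0.0, 176.5]
wrist_force: [-4.4, 0.1, 8.2]
opening: 0.0248
```

Call:
{"fn": "play_rows", "kwargs": {
  "targets": [
    {"fingers": -1, "x": -0.006, "y": 0, "z": 0, "wx": 0, "wy": 0, "wz": 0},
    {"fingers": -1, "x": -0.012, "y": 0, "z": 0, "wx": 0, "wy": 0, "wz": 0},
    {"fingers": -1, "x": -0.018, "y": 0, "z": 0, "wx": 0, "wy": 0, "wz": 0},
    {"fingers": -1, "x": -0.024, "y": 0, "z": 0, "wx": 0, "wy": 0, "wz": 0},
    {"fingers": -1, "x": -0.03, "y": 0, "z": 0, "wx": 0, "wy": 0, "wz": 0}
  ]
}}

```text
time: 24.3
ee_pos: [0.5986, 0.1807, 0.0997]
tcp_rot: [180.0, -0.0, 176.5]
wrist_force: [-6.5, 0.2, 7.9]
opening: 0.0247
```

Call:
{"fn": "play_rows", "kwargs": {
  "targets": [
    {"fingers": -1, "x": -0.006, "y": 0, "z": -0.0001, "wx": 0, "wy": 0, "wz": 0},
    {"fingers": -1, "x": -0.012, "y": 0, "z": -0.0001, "wx": 0, "wy": 0, "wz": 0},
    {"fingers": -1, "x": -0.018, "y": 0, "z": -0.0001, "wx": 0, "wy": 0, "wz": 0},
    {"fingers": -1, "x": -0.024, "y": 0, "z": -0.0001, "wx": 0, "wy": 0, "wz": 0},
    {"fingers": -1, "x": -0.027, "y": 0, "z": -0.0001, "wx": 0, "wy": 0, "wz": 0},
    {"fingers": -1, "x": -0.029, "y": 0, "z": -0.0001, "wx": 0, "wy": 0, "wz": 0}
  ]
}}

```text
time: 24.8
ee_pos: [0.6275, 0.1789, 0.0996]
tcp_rot: [180.0, -0.0, 176.5]
wrist_force: [-5.2, -0.1, 7.6]
opening: 0.0247
```

```bash
python3 st.py
```

```text
24.8 [0.6275 0.1789 0.0996] [ 1.7997e+02 -2.0000e-02  1.7654e+02] F [-5.16 -0.09  7.55] T [ 0.04  1.22 -0.04]
```

Call:
{"fn": "play_rows", "kwargs": {
  "targets": [
    {"fingers": -1, "x": -0.0005, "y": 0, "z": -0.001, "wx": 0, "wy": 0, "wz": 0},
    {"fingers": -1, "x": -0.001, "y": 0, "z": -0.003, "wx": 0, "wy": 0, "wz": 0},
    {"fingers": -1, "x": -0.001, "y": 0, "z": -0.008, "wx": 0, "wy": 0, "wz": 0},
    {"fingers": -1, "x": -0.001, "y": 0, "z": -0.018, "wx": 0, "wy": 0, "wz": 0},
    {"fingers": -1, "x": -0.001, "y": 0, "z": -0.033, "wx": 0, "wy": 0, "wz": 0},
    {"fingers": -1, "x": -0.001, "y": 0, "z": -0.045, "wx": 0, "wy": 0, "wz": 0},
    {"fingers": -1, "x": -0.001, "y": 0, "z": -0.05, "wx": 0, "wy": 0, "wz": 0},
    {"fingers": -1, "x": -0.001, "y": 0, "z": -0.05, "wx": 0, "wy": 0, "wz": 0},
    {"fingers": -1, "x": -0.001, "y": 0, "z": -0.05, "wx": 0, "wy": 0, "wz": 0}
  ]
}}

```text
time: 25.55
ee_pos: [0.6287, 0.1787, 0.1489]
tcp_rot: [180.0, 0.0, 176.5]
wrist_force: [-0.7, 0.3, -4.2]
opening: 0.0247
```

```bash
python3 st.py
python3 - <<'E'
from h import *
print(delta([.507,-.1564,.12],[180,0,190.3]))
E
```

```text
25.55 [0.6287 0.1787 0.1489] [1.7999e+02 1.0000e-02 1.7653e+02] F [-0.74  0.25 -4.2 ] T [-0.06 -0.03 -0.01]
(array([ 0.1012, -0.3418,  0.0288]), array([ 1.000e-02,  1.000e-02, -1.377e+01]))
```

Call:
{"fn": "play_rows", "kwargs": {
  "targets": [
    {"fingers": -1, "x": 0.004, "y": -0.014, "z": 0, "wx": 0, "wy": 0, "wz": -0.5},
    {"fingers": -1, "x": 0.012, "y": -0.04, "z": 0, "wx": 0, "wy": 0, "wz": -1.5},
    {"fingers": -1, "x": 0.021, "y": -0.07, "z": 0, "wx": 0, "wy": 0, "wz": -2.8},
    {"fingers": -1, "x": 0.03, "y": -0.1, "z": 0, "wx": 0, "wy": 0, "wz": -4},
    {"fingers": -1, "x": 0.039, "y": -0.13, "z": 0, "wx": 0, "wy": 0, "wz": -5.2},
    {"fingers": -1, "x": 0.048, "y": -0.16, "z": 0, "wx": 0, "wy": 0, "wz": -6.4},
    {"fingers": -1, "x": 0.057, "y": -0.19, "z": 0, "wx": 0, "wy": 0, "wz": -7.6},
    {"fingers": -1, "x": 0.065, "y": -0.22, "z": 0, "wx": 0, "wy": 0, "wz": -8.8},
    {"fingers": -1, "x": 0.074, "y": -0.25, "z": 0.004, "wx": 0, "wy": 0, "wz": -10},
    {"fingers": -1, "x": 0.083, "y": -0.28, "z": 0.01, "wx": 0, "wy": 0, "wz": -11.2},
    {"fingers": -1, "x": 0.092, "y": -0.31, "z": 0.018, "wx": 0, "wy": 0, "wz": -12.6},
    {"fingers": -1, "x": 0.099, "y": -0.332, "z": 0.025, "wx": 0, "wy": 0, "wz": -13.5},
    {"fingers": -1, "x": 0.101, "y": -0.341, "z": 0.028, "wx": 0, "wy": 0, "wz": -13.8},
    {"fingers": -1, "x": 0.101, "y": -0.342, "z": 0.029, "wx": 0, "wy": 0, "wz": -13.8},
    {"fingers": -1, "x": 0.101, "y": -0.342, "z": 0.029, "wx": 0, "wy": 0, "wz": -13.8},
    {"fingers": -1, "x": 0.101, "y": -0.342, "z": 0.029, "wx": 0, "wy": 0, "wz": -13.8},
    {"fingers": -1, "x": 0.101, "y": -0.342, "z": 0.029, "wx": 0, "wy": 0, "wz": -13.8}
  ]
}}

```text
time: 26.97
ee_pos: [0.5075, -0.1556, 0.12]
tcp_rot: [180.0, 0.0, -169.6]
wrist_force: [0.2, -0.6, -4.1]
opening: 0.0248
```

```bash
python3 st.py
python3 - <<'E'
from h import *
c=bot.get_calibration("wrist");p,d=bot.camera("wrist");cv2.imwrite("pics/w7.png",p);P=cloud(c,d,True)
p2,d2=bot.camera("side");cv2.imwrite("pics/s4.png",cv2.resize(p2[120:280,180:370],None,fx=4,fy=4))
print(delta([.507,-.1564,.031],[180,0,190.3]))
E
```

```text
26.97 [ 0.5075 -0.1556  0.12  ] [ 1.7999e+02  1.0000e-02 -1.6960e+02] F [ 0.15 -0.63 -4.09] T [ 0.   -0.05 -0.02]
(array([ 0.0006, -0.0006,  0.089 ]), array([0.01, 0.01, 0.11]))
```

View pics/w7.png

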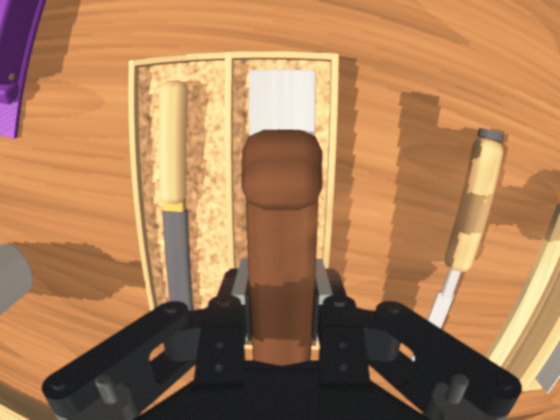

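View pics/s4.png

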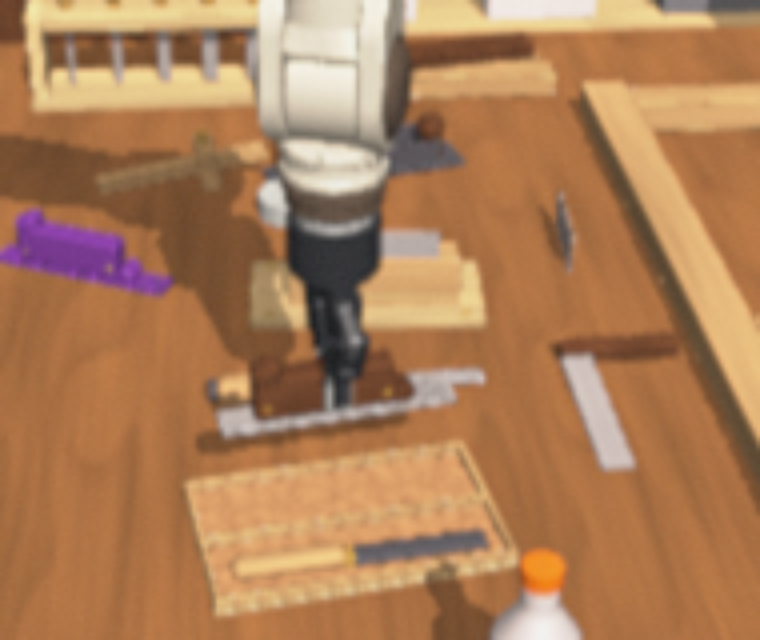

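The file hangs level over its lane (heel at (283, 95)) and the blade is still in the block. I'll lower it.

Call:
{"fn": "play_rows", "kwargs": {
  "targets": [
    {"fingers": -1, "x": 0.0005, "y": -0.0005, "z": 0.012, "wx": 0, "wy": 0, "wz": 0},
    {"fingers": -1, "x": 0.0005, "y": -0.0005, "z": 0.03, "wx": 0, "wy": 0, "wz": 0},
    {"fingers": -1, "x": 0.0005, "y": -0.0005, "z": 0.05, "wx": 0, "wy": 0, "wz": 0},
    {"fingers": -1, "x": 0.0005, "y": -0.0005, "z": 0.068, "wx": 0, "wy": 0, "wz": 0},
    {"fingers": -1, "x": 0.0005, "y": -0.0005, "z": 0.08, "wx": 0, "wy": 0, "wz": 0},
    {"fingers": -1, "x": 0.0005, "y": -0.0005, "z": 0.087, "wx": 0, "wy": 0, "wz": 0},
    {"fingers": -1, "x": 0.0005, "y": -0.0005, "z": 0.089, "wx": 0, "wy": 0, "wz": 0},
    {"fingers": -1, "x": 0.0005, "y": -0.0005, "z": 0.089, "wx": 0, "wy": 0, "wz": 0},
    {"fingers": -1, "x": 0.0005, "y": -0.0005, "z": 0.089, "wx": 0, "wy": 0, "wz": 0}
  ]
}}

```text
time: 27.82
ee_pos: [0.5071, -0.1573, 0.0316]
tcp_rot: [-180.0, 0.1, -169.7]
wrist_force: [0.2, 0.2, -4.0]
opening: 0.0253
```

Call:
{"fn": "play_rows", "kwargs": {
  "targets": [
    {"fingers": -1, "x": 0, "y": 0, "z": 0.0004, "wx": 0, "wy": 0, "wz": 0},
    {"fingers": -1, "x": 0, "y": 0, "z": 0.0008, "wx": 0, "wy": 0, "wz": 0},
    {"fingers": -1, "x": 0, "y": 0, "z": 0.001, "wx": 0, "wy": 0, "wz": 0},
    {"fingers": -1, "x": 0, "y": 0, "z": 0.001, "wx": 0, "wy": 0, "wz": 0}
  ]
}}

```text
time: 28.15
ee_pos: [0.5067, -0.1573, 0.0301]
tcp_rot: [-180.0, 0.0, -169.7]
wrist_force: [0.2, -0.7, -2.5]
opening: 0.0251
```

Call:
{"fn": "play_rows", "kwargs": {
  "targets": [
    {"fingers": -1, "x": 0, "y": 0, "z": 0.0003, "wx": 0, "wy": 0, "wz": 0},
    {"fingers": -1, "x": 0, "y": 0, "z": 0.0005, "wx": 0, "wy": 0, "wz": 0},
    {"fingers": -1, "x": 0, "y": 0, "z": 0.0005, "wx": 0, "wy": 0, "wz": 0}
  ]
}}

```text
time: 28.4
ee_pos: [0.5066, -0.1572, 0.0292]
tcp_rot: [180.0, -0.0, -169.7]
wrist_force: [-0.0, 0.5, -4.2]
opening: 0.025
```

Call:
{"fn": "play_rows", "kwargs": {
  "targets": [
    {"fingers": -1, "x": 0, "y": 0, "z": 0.0003, "wx": 0, "wy": 0, "wz": 0},
    {"fingers": -1, "x": 0, "y": 0, "z": 0.0005, "wx": 0, "wy": 0, "wz": 0},
    {"fingers": -1, "x": 0, "y": 0, "z": 0.0005, "wx": 0, "wy": 0, "wz": 0}
  ]
}}

```text
time: 28.65
ee_pos: [0.5066, -0.1572, 0.029]
tcp_rot: [180.0, -0.0, -169.7]
wrist_force: [-1.4, 0.6, -0.6]
opening: 0.0249
```

Call:
{"fn": "play_rows", "kwargs": {
  "targets": [
    {"fingers": -1, "x": 0, "y": 0, "z": 0.0002, "wx": 0, "wy": 0, "wz": 0},
    {"fingers": -0.35, "x": 0, "y": 0, "z": 0.0002, "wx": 0, "wy": 0, "wz": 0},
    {"fingers": -0.2, "x": 0, "y": 0, "z": 0.0002, "wx": 0, "wy": 0, "wz": 0},
    {"fingers": -0.05, "x": 0, "y": 0, "z": 0.0002, "wx": 0, "wy": 0, "wz": 0},
    {"fingers": 0.08, "x": 0, "y": 0, "z": 0.0002, "wx": 0, "wy": 0, "wz": 0},
    {"fingers": 0.08, "x": 0, "y": 0, "z": 0.0002, "wx": 0, "wy": 0, "wz": 0},
    {"fingers": 0.08, "x": 0, "y": 0, "z": 0.0002, "wx": 0, "wy": 0, "wz": 0},
    {"fingers": 0.08, "x": 0, "y": 0, "z": 0.0002, "wx": 0, "wy": 0, "wz": 0}
  ]
}}

```text
time: 29.32
ee_pos: [0.5066, -0.1572, 0.0286]
tcp_rot: [180.0, -0.0, -169.7]
wrist_force: [0.5, -0.8, -0.6]
opening: 0.0463
```

```bash
python3 st.py
```

```text
29.32 [ 0.5066 -0.1572  0.0286] [ 1.7999e+02 -1.0000e-02 -1.6966e+02] F [ 0.54 -0.76 -0.62] T [ 0.01 -0.    0.05]
```

Call:
{"fn": "play_rows", "kwargs": {
  "targets": [
    {"fingers": 0.08, "x": 0, "y": 0, "z": -0.005, "wx": 0, "wy": 0, "wz": 0},
    {"fingers": 0.08, "x": 0, "y": 0, "z": -0.015, "wx": 0, "wy": 0, "wz": 0},
    {"fingers": 0.08, "x": 0, "y": 0, "z": -0.03, "wx": 0, "wy": 0, "wz": 0},
    {"fingers": 0.08, "x": 0, "y": 0, "z": -0.055, "wx": 0, "wy": 0, "wz": 0},
    {"fingers": 0.08, "x": 0, "y": 0, "z": -0.085, "wx": 0, "wy": 0, "wz": 0},
    {"fingers": 0.08, "x": 0, "y": 0.02, "z": -0.115, "wx": 0, "wy": 0, "wz": 0},
    {"fingers": 0.08, "x": 0, "y": 0.05, "z": -0.145, "wx": 0, "wy": 0, "wz": 0},
    {"fingers": 0.08, "x": 0, "y": 0.08, "z": -0.175, "wx": 0, "wy": 0, "wz": 0},
    {"fingers": 0.08, "x": 0, "y": 0.11, "z": -0.2, "wx": 0, "wy": 0, "wz": 0},
    {"fingers": 0.08, "x": 0, "y": 0.14, "z": -0.22, "wx": 0, "wy": 0, "wz": 0},
    {"fingers": 0.08, "x": 0, "y": 0.16, "z": -0.23, "wx": 0, "wy": 0, "wz": 0},
    {"fingers": 0.08, "x": 0, "y": 0.17, "z": -0.23, "wx": 0, "wy": 0, "wz": 0},
    {"fingers": 0.08, "x": 0, "y": 0.17, "z": -0.23, "wx": 0, "wy": 0, "wz": 0},
    {"fingers": 0.08, "x": 0, "y": 0.17, "z": -0.23, "wx": 0, "wy": 0, "wz": 0}
  ]
}}

```text
time: 30.48
ee_pos: [0.4761, 0.0099, 0.2582]
tcp_rot: [-180.0, -0.0, -169.6]
wrist_force: [-0.4, -0.0, -0.6]
opening: 0.046
```

```bash
python3 st.py
python3 - <<'E'
from h import *
c=bot.get_calibration("wrist");p,d=bot.camera("wrist");cv2.imwrite("pics/w8.png",p);P=cloud(c,d,True)
g=(P[...,2]>.046)&(P[...,2]<.059)&(P[...,1]<-.12)&(P[...,1]>-.2)&(P[...,0]>.4)&(P[...,0]<.57)
print("grip",cv2.minAreaRect((P[g][:,:2]*1000).astype(np.float32)),np.median(P[g][:,2]))
g=(P[...,2]>.072)&(P[...,2]<.083)&(P[...,1]<.21)&(P[...,1]>.15)&(P[...,0]>.4)&(P[...,0]<.7)
print("blade",cv2.minAreaRect((P[g][:,:2]*1000).astype(np.float32)),np.median(P[g][:,2]))
p2,d2=bot.camera("side");cv2.imwrite("pics/s5.png",cv2.resize(p2[120:280,180:370],None,fx=4,fy=4))
E
```

```text
30.48 [0.4761 0.0099 0.2582] [-1.7999e+02 -4.0000e-02 -1.6961e+02] F [-0.41 -0.04 -0.61] T [ 0.03  0.02 -0.01]
grip ((495.0348815917969, -158.68968200683594), (119.854736328125, 26.131183624267578), 10.076852798461914) 0.05411725355583297
blade ((540.2554931640625, 182.9302215576172), (5.223374843597412, 100.10877227783203), 86.62238311767578) 0.07647105543677471
```

View pics/w8.png

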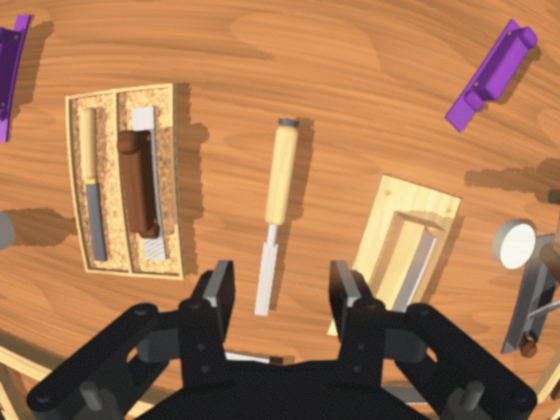

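View pics/s5.png

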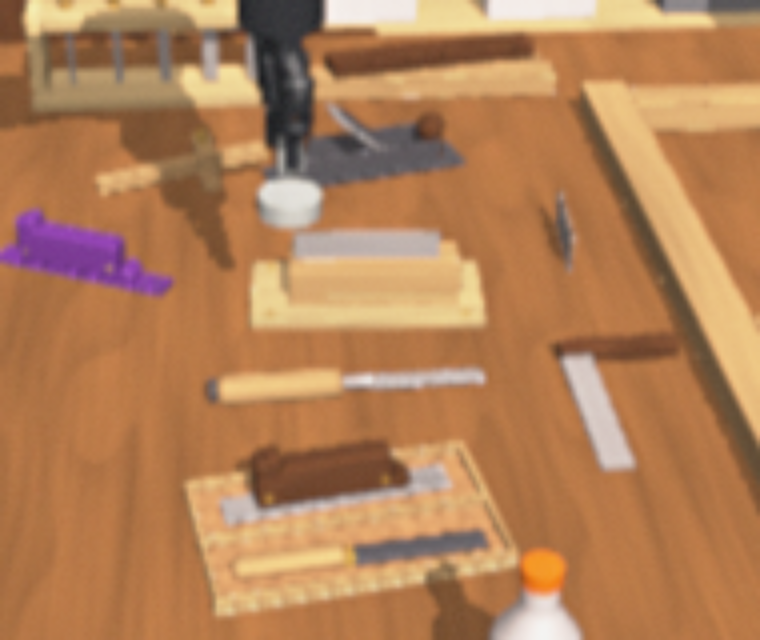

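The file lies in its lane within 1 mm of where it started. The blade's near end measures x = 0.490, the same as before. I'm handing the job in.

```bash
python3 -c "
from workcell import bot
print(bot.job_done())"
```

```text
the job is handed in; nothing more can be done
None
```

I took the brown-gripped file from its tray lane and made three forward strokes of about 12 cm along the larger blade's edge. Then I laid the file back in its own lane, opened the gripper, withdrew clear and handed the job in at about 30 s of the 72 s.

- **Strokes:** Each ran from the front half of the file to its rear half, about 123 mm by the measured tool positions. The force on the blade, sampled between move segments and corrected for the file's weight, was about 9 to 12 N. It was not logged continuously.
- **Returns:** The file was lifted 20 mm clear before each return.
- **Blade:** Its near end measured x = 0.490 m both before and after, so it stayed home in the slot. In the final wrist view a finger hid the blade's far part, so only the near end was checked there. The side picture showed it unchanged.
- **File:** It lies flat in its lane, within about 1 mm and 0.3° of where it started. I did not measure the other things on the bench, but in the last pictures those in view looked where they were before.

Two moves did not go as commanded early on. One call was refused because of missing fields, and one stopped short at joint 6's limit, so I gripped the file with the tool turned half round. Neither touched anything.

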